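# Slip-test the refitted rubber feet of USB hubs

### The arm

A 6-joint arm with a two-finger parallel gripper is mounted at the origin on the work surface. World frame = base frame: x ahead of the robot, y to its left, z up, the work surface at z = 0. Lengths are in mm, angles in rad, forces in N, time in s.
With the tool pointing down it reaches from about 350 to 725 mm from the base axis. Payload 4.3 kg.
Tool frame: the origin (TCP) lies midway between the tips of the shut fingers; the grasp point (between the pads) lies 19 mm behind it; y points along the fingers, z is the direction in which the jaws open and shut, and the axes are right-handed (so a half turn about y gives the same grasp; the last joint's range is limited). The gripper opens to 85 mm and grips with 20 to 120 N. Pads are 22 mm wide; open, the fingers measure 114 mm over their backs; the gripper's body (76 mm by 85 mm) begins 54 mm behind the grasp point. The pads swing forward as they close: fully open they stand 13 mm farther back than shut.
Start: joints at [1.236, 0.377, 0.081, 1.274, 0, 1.46], TCP at [128.178, 560.569, 231.329] pointing down, gripper open.
Joint ranges: [-2.72, 2.72], [-0.84, 1.66], [-1.02, 1.22], [-1.77, 2.12], [-1.37, 1.28], [-3.14, 3.14]. Speed limits (rad/s): [2.57, 2.57, 3.14, 3.14, 3.14, 3.14].

### API

Orientations are given as [roll, pitch, yaw] about the fixed x, y, z axes, in that order (R = Rz(yaw) Ry(pitch) Rx(roll)).
In Python, from station import get_state, vision, sign_off gives the robot as it stands.
- The arm moves only by the tool send_rows, never from a script. Its argument "targets" is a list of rows, each an object with "translation": the shift along the world's x, y, z in cm, a list of three; "delta_rot": the turn, a rotation vector about the world's x, y, z in rad, a list of three. In form: [{"translation": [x, y, z], "delta_rot": [wx, wy, wz]}, ...]. A call has 1 to 20 rows; each row shifts and turns the pose as measured when the row begins; what a row does not reach is not made up. A row lasts 1/10 s, in which the tool goes at most 50 mm and 8.59 degrees, less where a joint would pass 70% of its speed; a pose out of reach is approached as far as the arm can. A call is refused whole if a number of a shift passes 5 or a number of a turn 0.15, either way. A call with a gripper value outside its range is refused whole. "claw" is the finger opening in cm, from 0 to 8.54, set as the call begins (left out, the last holds). The fingers move at their own pace and stop on an object; "squeeze" is the grip in N (left out, the last holds). Time passes only in rows, so rows that do not move let the fingers close. It gives the time, the measured TCP pose, the force and the opening at its end, in the units of the state.
- get_state(): the state, without advancing time (a new reading comes with each control period).
- vision.grab_frame(name): name is "side" or "top" or "wrist"; returns the picture (400x640x3 uint8, red, green, blue); there is no depth.
- vision.get_calibration(name): a dict with "camera_matrix" (3x3 intrinsics, pixels), "R" (3x3) and "t" (3): a world point X has camera coordinates R X + t. Camera axes: x right, y down, z forward; pixel columns grow to the right and rows downward; lengths in mm; the calibration is good to about 2 mm. The wrist camera is an equidistant fisheye: a pixel r from the principal point sees the ray r / f radians off the axis. A picture is of the moment at which its call begins: read the wrist's pose just before it. get_calibration takes no time and is no camera call; for the wrist camera it gives the pose at the moment of the call.
- sign_off(): hands the job in, once; it reports no verdict.
Trained networks look in the newest picture that a camera, given by its name, has taken for a name from the list of things; names that differ only in an ending like _2 or _b are one class to them, and where a whole thing is asked for, a point or a joint stands for the part that bears it (a point fixed in the world has none). Each returns a list of dicts, best first, with "conf" (0 to 1); they miss things now and then, are a little off and sometimes report something else, mostly with a low value. They report only what shows in the picture. A call takes as long as a camera call. They do not tell look-alikes from the thing itself.
- vision.find_in(query, camera): "at" ([x, y, z] in mm, in world coordinates, good to about 4 mm: the middle of the surface that is visible of it).
The state is a dict: "time_s": time; "joint_positions": joint angles; "joint_velocities": joint speeds; "joint_torque": joint torques, N m; "position": TCP position; "tcp_rot": TCP orientation; "force": force on the tool from outside, world axes, zero at the start; "torque": the same for the moment, N m; "finger_gap": finger opening in mm.
Only numpy, scipy, OpenCV 4.12 (cv2) and the standard library are available. Lean on these libraries where they do the work, as an engineer would, in place of code of your own. Each camera call takes 0.05 s, during which the arm holds its last target.

### The job

Slip-test the USB hubs on the blue mat, whose rubber feet were just replaced: stand every one of them on the level board of the tilt tester, side by side, lengthways along the slope and wholly behind the start line, then crank the handwheel clockwise (more than a full turn) until the first hub slides all the way down to the stop bar, and stop there before the board gets more than a few degrees steeper. Note that angle by bringing the marker's black pin exactly in line with the board's pointer, then crank the board back down to level without disturbing the marker. Put the hub that slid in the black bin and the others back on the mat, all flat on their feet, and leave the other things on the bench alone.

Things in the scene. Friction and masses are not known exactly. Their poses are not given: they have to be found in the camera images.
- hub1_mid (a point): One of up to four USB hubs of the same look; two or three are present (None for the rest). Flat grey box 82 mm long (its x), 36 wide (y), 20 high with its rubber feet, 0.13 kg; grasp across the width from above. Point: its centre, 10 mm above what it stands on; z is up. Starts flat on the mat. One hub's feet grip worse: it slides at 15 to 24 degrees, any other at least 8 degrees later.
- hub2_mid (a point): One of up to four USB hubs of the same look; two or three are present (None for the rest). Flat grey box 82 mm long (its x), 36 wide (y), 20 high with its rubber feet, 0.13 kg; grasp across the width from above. Point: its centre, 10 mm above what it stands on; z is up. Starts flat on the mat. One hub's feet grip worse: it slides at 15 to 24 degrees, any other at least 8 degrees later.
- hub3_mid (a point): One of up to four USB hubs of the same look; two or three are present (None for the rest). Flat grey box 82 mm long (its x), 36 wide (y), 20 high with its rubber feet, 0.13 kg; grasp across the width from above. Point: its centre, 10 mm above what it stands on; z is up. Starts flat on the mat. One hub's feet grip worse: it slides at 15 to 24 degrees, any other at least 8 degrees later.
- hub4_mid (a point): One of up to four USB hubs of the same look; two or three are present (None for the rest). Flat grey box 82 mm long (its x), 36 wide (y), 20 high with its rubber feet, 0.13 kg; grasp across the width from above. Point: its centre, 10 mm above what it stands on; z is up. Starts flat on the mat. One hub's feet grip worse: it slides at 15 to 24 degrees, any other at least 8 degrees later.
- stop (a point): Middle of the uphill foot of the stop bar (12 mm high) on the tilting board's face, 60 mm above the bench when level. Axes turn with the board: x downhill to the hinge, y across, z out of the face. The 264 mm wide board runs uphill to x = -200 mm. Start line across it at x = -60 mm; lanes drawn with middles at y = -76, 0, 76 mm. A hub at the stop has its centre at x = -41 mm, one on the line at -101.
- plane (a joint): Tilt of the board, rad: 0 level, grows as its end nearest the robot rises about the hinge at its far end. Driven only by the handwheel through a self-locking gear (15 degrees per turn); stays where it is left.
- wheel (a joint): Angle of the handwheel, rad: 0 (a stop) with the board level at the start, growing clockwise seen from above, up to 18.8 (three turns, 45 degrees of tilt); board tilt = this / 24. Stays where it is left; turning takes 3 to 5 N at the crank.
- crank_grip (a point): Middle of the crank's grip, a round black upright handle 20 mm across, 42 mm tall, that spins freely on its pin, 45 mm from the wheel's axis (at wheel 0 on the robot's side of it). The handwheel below it is a black disc 116 mm across, its top face 30 mm under this point. Hold the grip from above at one yaw and lead it round in a level circle.
- wheel_axis (a point): Point on the upright axis of the handwheel, level with crank_grip, about 135 mm above the bench, on the gear case 90 mm beyond the left edge of the board (left as seen from the robot).
- marker_grip (a point): Point to hold on the marker's black round pin, 12 mm across and 63 mm long, which sticks out level along the tester's y from its right-hand side; 44 mm outward of marker_tip, 20 mm from the pin's free end. It moves on an upright arc of 150 mm radius about the board's hinge line; a friction hinge (about 1 N here) keeps it where it is put. Its angle is joint marker.
- marker_tip (a point): Inner tip of the marker, by the protractor arc, 150 mm from the hinge line. The marker shows the board's angle when this point coincides with point pointer. Its z axis leans from vertical by the marker's angle.
- marker (a joint): Angle of the marker, rad, on the same scale as the board's tilt: 0 level, up to 0.85. It starts parked high, at 0.65 to 0.80.
- pointer (a point): Tip of the board's pointer, a 6 mm dark rod sticking out of the board's right-hand edge by the protractor arc, 150 mm from the hinge line. It rises with the board; in line with the marker's pin when the marker is set.
- tester: Slip tester, fixed. Origin under its base plate; x away from the robot (downhill), y to the left, the handwheel's side. The board's hinge line runs along y at x = 105 mm, 50 mm above the bench (10 mm under the board's face). White protractor arc on its right side, 145 mm out from the middle, up to 155 mm high.
- mat: Blue repair mat, fixed flat on the bench, 270 (x) by 220 (y) by 3 mm; origin at the centre of its underside.
- bin: Black open bin, standing loose on the bench (0.45 kg), outside 130 (x) by 104 (y) by 32 mm high, walls and floor 3 mm; origin at the centre of its underside.
- dispenser: Bystander: clear dispenser bottle, 60 mm across, 130 mm tall, origin under its middle. Leave alone.
- spool: Bystander: solder spool, 58 mm across, 36 mm tall, origin under its middle. Leave alone.
- meter: Bystander: hand multimeter lying flat, 75 x 150 x 34 mm, origin under its middle. Leave alone.
- driver: Bystander: small screwdriver, 150 mm, lying flat. Leave alone.
Things that resemble listed ones, but are neither listed nor needed, are in the scene too. What is shaped like the part that bears hub1_mid but green or red is not meant.

How it is judged (in metres and radians):
On the way, in this order (a step that is already met when the one before it is completed fails the run):
1. every hub stands, released, on the level board, behind the start line and lengthways (z of hub1_mid in the frame of stop between 0.003 and 0.018 m and y of hub1_mid in the frame of stop between -0.128 and 0.128 m and x of hub1_mid in the frame of stop between -0.17 and -0.094 m and angle between the x axis of each of hub1_mid, hub2_mid, hub3_mid, hub4_mid and the x axis of stop, either way round below 0.35 rad and z of hub2_mid in the frame of stop between 0.003 and 0.018 m and y of hub2_mid in the frame of stop between -0.128 and 0.128 m and x of hub2_mid in the frame of stop between -0.17 and -0.094 m and z of hub3_mid in the frame of stop between 0.003 and 0.018 m and y of hub3_mid in the frame of stop between -0.128 and 0.128 m and x of hub3_mid in the frame of stop between -0.17 and -0.094 m and z of hub4_mid in the frame of stop between 0.003 and 0.018 m and y of hub4_mid in the frame of stop between -0.128 and 0.128 m and x of hub4_mid in the frame of stop between -0.17 and -0.094 m and value of joint plane below 0.03 rad and contact force between the fingers and hub1 below 0.1 N and contact force between the fingers and hub2 below 0.1 N and contact force between the fingers and hub3 below 0.1 N and contact force between the fingers and hub4 below 0.1 N), for 0.3 s.
2. with the board raised, the hub with the poorer feet has slid down to the stop and the others have not (z of hub1_mid in the frame of stop between 0.003 and 0.018 m and y of hub1_mid in the frame of stop between -0.128 and 0.128 m and x of hub1_mid in the frame of stop between -0.052 and -0.02 m and z of hub2_mid in the frame of stop between 0.003 and 0.018 m and y of hub2_mid in the frame of stop between -0.128 and 0.128 m and x of hub2_mid in the frame of stop between -0.052 and -0.02 m and z of hub3_mid in the frame of stop between 0.003 and 0.018 m and y of hub3_mid in the frame of stop between -0.128 and 0.128 m and x of hub3_mid in the frame of stop between -0.185 and -0.058 m and z of hub4_mid in the frame of stop between 0.003 and 0.018 m and y of hub4_mid in the frame of stop between -0.128 and 0.128 m and x of hub4_mid in the frame of stop between -0.185 and -0.058 m and value of joint plane above 0.2 rad), for 0.2 s.
3. the marker is in line with the board's pointer, at the angle at which the hub slid (z of hub1_mid in the frame of stop between 0.003 and 0.018 m and y of hub1_mid in the frame of stop between -0.128 and 0.128 m and x of hub1_mid in the frame of stop between -0.052 and -0.02 m and angle between hub1_mid's own z axis and vertical between 0.261799 and 0.392699 rad and z of hub2_mid in the frame of stop between 0.003 and 0.018 m and y of hub2_mid in the frame of stop between -0.128 and 0.128 m and x of hub2_mid in the frame of stop between -0.052 and -0.02 m and angle between hub2_mid's own z axis and vertical between 0.349066 and 0.479966 rad and z of hub3_mid in the frame of stop between 0.003 and 0.018 m and y of hub3_mid in the frame of stop between -0.128 and 0.128 m and x of hub3_mid in the frame of stop between -0.185 and -0.058 m and z of hub4_mid in the frame of stop between 0.003 and 0.018 m and y of hub4_mid in the frame of stop between -0.128 and 0.128 m and x of hub4_mid in the frame of stop between -0.185 and -0.058 m and distance between marker_tip and pointer below 0.006 m and velocity of joint plane below 0.02 rad/s), for 0.3 s.
4. the board is level again (value of joint plane below 0.03 rad), for 0.3 s.
At the end, for the whole second after the job is handed in: The hub that slid lies flat on its feet in the bin, the others flat on the mat (centres at least 10 mm inside its edge); the marker stands from 1.5 degrees below to 4.5 above the angle where that hub starts to slide; the board is level within 1.7 degrees; all at rest (x of hub1_mid in the frame of bin between -0.06 and 0.06 m and y of hub1_mid in the frame of bin between -0.047 and 0.047 m and z of hub1_mid in the frame of bin between 0.008 and 0.02 m and angle between each of hub1_mid, hub2_mid, hub3_mid, hub4_mid's own z axis and vertical below 0.12 rad and x of hub2_mid in the frame of bin between -0.06 and 0.06 m and y of hub2_mid in the frame of bin between -0.047 and 0.047 m and z of hub2_mid in the frame of bin between 0.008 and 0.02 m and x of hub3_mid in the frame of mat between -0.125 and 0.125 m and y of hub3_mid in the frame of mat between -0.1 and 0.1 m and z of hub3_mid in the frame of mat between 0.008 and 0.02 m and x of hub4_mid in the frame of mat between -0.125 and 0.125 m and y of hub4_mid in the frame of mat between -0.1 and 0.1 m and z of hub4_mid in the frame of mat between 0.008 and 0.02 m and angle between the z axis of hub1_mid and the z axis of marker_tip, either way round between 0.253073 and 0.401426 rad and angle between the z axis of hub2_mid and the z axis of marker_tip, either way round between 0.340339 and 0.488692 rad and value of joint plane below 0.03 rad and linear speed of each of hub1, hub2, hub3, hub4 below 0.02 m/s); the robot touches nothing.
It fails at once if the dispenser is moved more than 30 mm or knocked over (distance of dispenser from where it was at the start of the episode above 0.03 m or angle between dispenser's own z axis and vertical above 0.5 rad).
It fails at once if the spool is moved more than 30 mm or knocked over (distance of spool from where it was at the start of the episode above 0.03 m).
It fails at once if the meter is moved more than 30 mm or knocked over (distance of meter from where it was at the start of the episode above 0.03 m).
It fails at once if the driver is moved more than 30 mm or knocked over (distance of driver from where it was at the start of the episode above 0.03 m).
Of hub1, hub2 only 1 to 1 are there at a start; the rules pass over those that are not, and their reading is None.
Of hub3, hub4 only 1 to 2 are there at a start; the rules pass over those that are not, and their reading is None.
At some moment in a run one of bin may be knocked a few centimetres aside while the robot is not near it.
Once in a run the grip may slacken for a moment while it holds something.
It also fails if it takes over 210 s, if anything falls off the work surface, if the arm or the gripper's body presses on something with over 40 N, if the wrist force passes 120 N, or if a joint passes its speed limit or range.

## Working session

There is one attempt and no reset: what is moved stays moved. The work goes in short steps, Python scripts to look and compute and a tool call to move; the robot and the scene stay as the last step left them, time stands still between calls to the robot, and variables do not carry over. Pictures are saved under pics/ and viewed, and the job is handed in when it is done.

Besides the shell and the picture viewer there is one more tool, called after ">>>" as name(argument=value, ...) on one line, values as JSON. send_rows: Moves the arm, as the interface text tells. Its arguments: {"type":"object","properties":{"targets":{"type":"array"},"claw":{"type":"number"},"squeeze":{"type":"number"}},"required":["targets"]}

```bash
ls; mkdir -p pics; cat > h.py <<'E'
import numpy as np, cv2
from station import get_state, vision, sign_off
def save(cam,name,crop=None,scale=1):
    im=vision.grab_frame(cam)
    im=im[:,:,::-1].copy()
    if crop: 
        r0,r1,c0,c1=crop; im=im[r0:r1,c0:c1]
    if scale!=1: im=cv2.resize(im,None,fx=scale,fy=scale,interpolation=cv2.INTER_CUBIC)
    cv2.imwrite('pics/'+name,im)
def proj(cam,X):
    c=vision.get_calibration(cam);K=np.array(c['camera_matrix']);p=np.array(c['R'])@np.array(X,float)+np.array(c['t']);q=K@p
    return q[:2]/q[2]
def ray(cam,uv):
    c=vision.get_calibration(cam);K=np.array(c['camera_matrix']);R=np.array(c['R']);t=np.array(c['t'])
    d=R.T@np.linalg.solve(K,[uv[0],uv[1],1.]);o=-R.T@t
    return o,d
def atz(cam,uv,z):
    o,d=ray(cam,uv);return o+d*(z-o[2])/d[2]
E
python3 - <<'E'
from h import *
print(get_state())
save('top','t0.png');save('side','s0.png')
for q in ['hub1_mid','stop','crank_grip','wheel_axis','marker_grip','marker_tip','pointer','tester','mat','bin','dispenser','spool','meter','driver']:
    for cam in ['top','side']:
        r=vision.find_in(q,cam); print(q,cam,[(np.round(x['at']).tolist(),round(x['conf'],2)) for x in r][:5])
E
```

```text
pics
{'time_s': 0.0, 'joint_positions': array([ 1.23568570e+00,  3.78057944e-01,  7.96149549e-02,  1.27440038e+00,
       -1.74964720e-05,  1.46052785e+00]), 'joint_velocities': array([-6.77290144e-04,  2.03157880e-04,  5.02556076e-04,  1.20843598e-05,
        1.60242768e-04,  5.52775168e-04]), 'joint_torque': array([ 3.26337149e-04, -4.63605809e+01,  2.69874251e+01,  2.08172947e-02,
        4.37679682e-05,  2.47324913e-06]), 'position': array([127.96019229, 559.90145777, 230.35956416]), 'tcp_rot': array([-1.57283286e+00,  2.07876667e-04, -2.24842341e-01]), 'force': array([-0.2854345 ,  0.31438165, -0.13462105]), 'torque': array([0.00848581, 0.02052723, 0.05090823]), 'finger_gap': 85.50166438252957}
hub1_mid top [([288.0, -304.0, 21.0], 0.86), ([622.0, -539.0, 21.0], 0.77), ([451.0, -542.0, 19.0], 0.71), ([583.0, -291.0, 23.0], 0.56), ([500.0, 221.0, 107.0], 0.45)]
hub1_mid side [([617.0, -554.0, 20.0], 0.76), ([521.0, -163.0, 155.0], 0.74), ([443.0, -551.0, 22.0], 0.72), ([574.0, -296.0, 21.0], 0.66), ([284.0, -315.0, 18.0], 0.65)]
stop top [([525.0, -1.0, 60.0], 0.95)]
stop side [(
[... 685 characters left out ...]
)]
tester side [([485.0, 2.0, 56.0], 0.66)]
mat top [([489.0, -342.0, 8.0], 0.86), ([584.0, -289.0, 22.0], 0.5), ([529.0, 3.0, 60.0], 0.25)]
mat side [([472.0, -352.0, 4.0], 0.91), ([520.0, -162.0, 159.0], 0.71)]
bin top [([448.0, 392.0, 4.0], 0.83)]
bin side [([445.0, 400.0, 14.0], 0.86), ([521.0, -161.0, 152.0], 0.23)]
dispenser top [([674.0, 310.0, 90.0], 0.9), ([768.0, -176.0, 32.0], 0.72)]
dispenser side [([672.0, 310.0, 87.0], 0.79)]
spool top [([632.0, 424.0, 37.0], 0.64)]
spool side [([633.0, 427.0, 35.0], 0.52)]
meter top []
meter side [([757.0, -189.0, 37.0], 0.72)]
driver top [([503.0, 219.0, 109.0], 0.64), ([721.0, -369.0, 24.0], 0.57)]
driver side [([721.0, -377.0, 18.0], 0.85)]
```

View pics/t0.png

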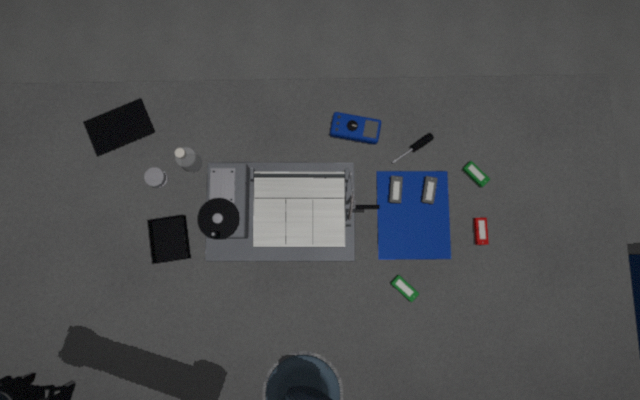

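View pics/s0.png

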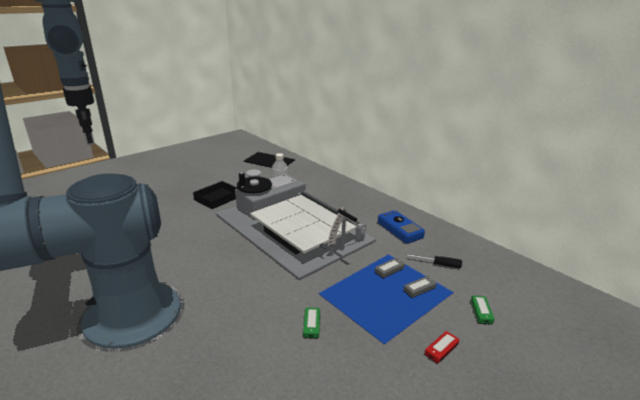

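Top view: two grey hubs on the mat at (396,189) and (429,189). The green ones, (476,174) and (404,288), and the red one at (481,230) are off the mat and the wrong colour. Enlarging to confirm and measure.

```bash
python3 - <<'E'
from h import *
im=vision.grab_frame('top')[:,:,::-1]
a=cv2.resize(im[160:265,365:460],None,fx=4,fy=4,interpolation=cv2.INTER_CUBIC)
b=cv2.resize(im[155:265,200:360],None,fx=4,fy=4,interpolation=cv2.INTER_CUBIC)
cv2.imwrite('pics/a1.png',a);cv2.imwrite('pics/b1.png',b)
print(vision.get_calibration('top'))
print(atz('top',(396,189),23),atz('top',(429,189),23))
# px size
for X in [(500,220,135),(455,220,135)]: print(proj('top',X))
# refine hubs: grey mask in mat region
hsv=cv2.cvtColor(np.ascontiguousarray(im),cv2.COLOR_BGR2HSV)
roi=np.zeros(im.shape[:2],np.uint8);roi[172:258,379:449]=1
m=((hsv[...,1]<90)&(roi>0)).astype(np.uint8)
n,l,st,ce=cv2.connectedComponentsWithStats(m)
for i in range(1,n):
    if st[i][4]>30:
        ys,xs=np.nonzero(l==i);r=cv2.minAreaRect(np.c_[xs,ys].astype(np.float32));print(st[i],ce[i],r,atz('top',ce[i],21))
mm=((hsv[...,0]>100)&(hsv[...,0]<130)&(hsv[...,1]>120)).astype(np.uint8);mm[:165]=0;mm[265:]=0;mm[:,:360]=0;mm[:,470:]=0
ys,xs=np.nonzero(mm);r=cv2.minAreaRect(np.c_[xs,ys].astype(np.float32));print(r,[atz('top',p,3).round() for p in cv2.boxPoints(r)])
E
```

```text
{'camera_matrix': array([[391.41879617,   0.        , 317.8601477 ],
       [  0.        , 391.41879617, 204.13864239],
       [  0.        ,   0.        ,   1.        ]]), 'R': array([[-0.02455445, -0.99954382,  0.01758486],
       [-0.99308509,  0.02236827, -0.11524612],
       [ 0.11480021, -0.02029307, -0.9931813 ]]), 't': array([ -43.79147368,  544.03907019, 1130.64212048])}
[ 584.53421977 -293.61210586   23.        ] [ 582.34990533 -393.66632979   23.        ]
[215.82092877 217.88562141]
[215.73030889 234.70312794]
[389 176  14  27 317] [395.22712934 189.19242902] ((395.2942810058594, 189.0863037109375), (11.906901359558105, 26.474563598632812), 3.814074993133545) [ 584.29890403 -291.68853012   21.        ]
[422 176  15  28 321] [428.92523364 189.63551402] ((428.9884338378906, 189.5751495361328), (12.164576530456543, 26.533981323242188), 8.746162414550781) [ 580.70944718 -393.94725721   21.        ]
((413.2322692871094, 214.50477600097656), (88.28948974609375, 72.43486785888672), 88.97696685791016) [array([ 645., -240.,    3.]), array([ 644., -464.,    3.]), array([ 374., -452.,    3.]), array([ 375., -233.,    3.])]
```

View pics/a1.png

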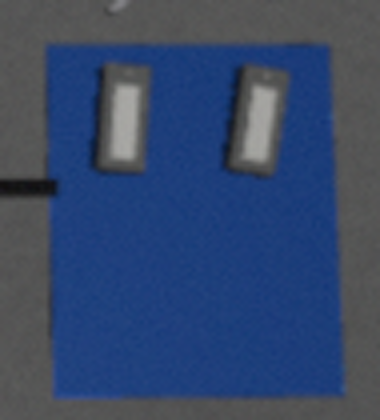

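View pics/b1.png

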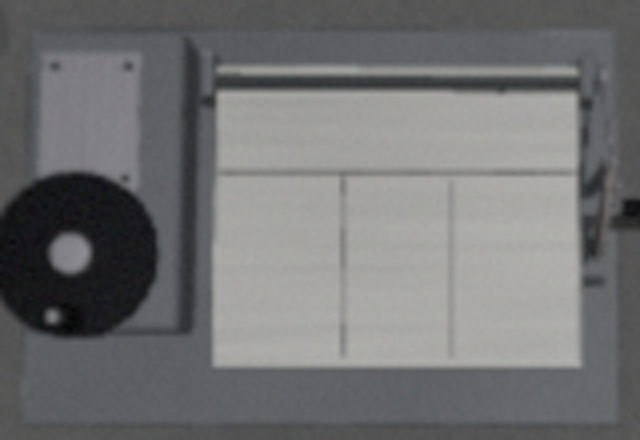

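```bash
python3 - <<'E'
from h import *
P=lambda u,v,z:atz('top',(u,v),z).round(1)
off=lambda c,r:(200+c/4-.4,155+r/4-.4)
for n,c,r,z in [('lineL',218,172,60),('lineR',578,172,60),('botL',213,367,60),('botR',581,367,60),('stopL',217,91,60),('stopR',578,91,60),('laneL',343,265,60),('laneR',451,265,60),('axis',70,254,105),('rimL',-2,254,105),('rimR',157,254,105),('rimT',78,172,105),('rimB',78,336,105),('crank',62,316,156),('plateBL',24,422,5),('plateBR',616,424,5),('plateTR',612,32,5)]:
    print(n,P(*off(c,r),z))
# hub box corners
for c,(w,h),a in [((395.29,189.09),(11.9,26.5),3.81),((428.99,189.58),(12.16,26.5),8.75)]:
    a=np.radians(a);d=np.array([-np.sin(a),np.cos(a)])*13 # long axis
    p=atz('top',np.array(c)-d,22);q=atz('top',np.array(c)+d,22);v=p-q;print('hub',(p+q)/2,np.linalg.norm(v),np.arctan2(v[1],v[0]))
print(vision.get_calibration('wrist'))
E
```

```text
lineL [562.8 128.1  60. ]
lineR [ 557.  -132.7   60. ]
botL [422.6 132.4  60. ]
botR [ 416.1 -130.3   60. ]
stopL [622.3 128.5  60. ]
stopR [ 616.7 -134.7   60. ]
laneL [493.3  38.8  60. ]
laneR [491.5 -38.9  60. ]
axis [501.9 223.7 105. ]
rimL [503.1 273.1 105. ]
rimR [500.5 163.9 105. ]
rimT [558.8 218.5 105. ]
rimB [445.4 218.  105. ]
crank [457.  216.6 156. ]
plateBL [386.  280.9   5. ]
plateBR [ 373.4 -159.9    5. ]
plateTR [ 672.4 -167.3    5. ]
hub [ 584.61187131 -291.68946606   22.        ] 79.54031610354609 -0.11328988705331779
hub [ 580.88157872 -393.87660582   22.        ] 79.94256780816171 -0.20829294542444798
{'camera_matrix': array([[309.70691629,   0.        , 320.3752638 ],
       [  0.        , 309.70691629, 205.26557191],
       [  0.        ,   0.        ,   1.        ]]), 'R': array([[ 2.22115494e-01,  9.75020360e-01, -7.48737620e-05],
       [ 9.40685825e-01, -2.14273680e-01,  2.63053167e-01],
       [ 2.56466150e-01, -5.84986168e-02, -9.64781336e-01]]), 't': array([-574.97437351,  -34.87463455,  377.67750787])}
```

>>> send_rows(targets=[{"translation": [2.9, -3.3, 0], "delta_rot": [0, 0, 0.01]}, {"translation": [2.9, -3.3, 0], "delta_rot": [0, 0, 0.01]}, {"translation": [2.9, -3.3, 0], "delta_rot": [0, 0, 0.01]}, {"translation": [2.9, -3.3, 0], "delta_rot": [0, 0, 0.01]}, {"translation": [2.9, -3.3, 0], "delta_rot": [0, 0, 0.01]}, {"translation": [2.9, -3.3, 0], "delta_rot": [0, 0, 0.01]}, {"translation": [2.9, -3.3, 0], "delta_rot": [0, 0, 0.01]}, {"translation": [2.9, -3.3, 0], "delta_rot": [0, 0, 0.01]}, {"translation": [2.9, -3.3, 0], "delta_rot": [0, 0, 0.01]}, {"translation": [2.9, -3.3, 0], "delta_rot": [0, 0, 0.01]}, {"translation": [2.9, -3.3, 0], "delta_rot": [0, 0, 0.01]}], claw=8.5)

```text
time_s: 2.65
position: [453.9, 187.6, 232.4]
tcp_rot: [-1.564, -0.004, -0.098]
force: [0.2, 1.2, -0.4]
finger_gap: 85.1
```

>>> send_rows(targets=[{"translation": [1.2, -4.4, 0], "delta_rot": [0, 0, 0]}, {"translation": [1.2, -4.4, 0], "delta_rot": [0, 0, 0]}, {"translation": [1.2, -4.4, 0], "delta_rot": [0, 0, 0]}, {"translation": [1.2, -4.4, 0], "delta_rot": [0, 0, 0]}, {"translation": [1.2, -4.4, 0], "delta_rot": [0, 0, 0]}, {"translation": [1.2, -4.4, 0], "delta_rot": [0, 0, 0]}, {"translation": [1.2, -4.4, 0], "delta_rot": [0, 0, 0]}, {"translation": [1.2, -4.4, 0], "delta_rot": [0, 0, 0]}, {"translation": [1.2, -4.4, 0], "delta_rot": [0, 0, 0]}, {"translation": [1.2, -4.4, 0], "delta_rot": [0, 0, 0]}, {"translation": [1, -3.5, -3], "delta_rot": [0, 0, 0]}, {"translation": [0, 0, 0], "delta_rot": [0, 0, 0]}])

```text
time_s: 3.85
position: [590.7, -314.4, 201.9]
tcp_rot: [-1.565, -0.013, -0.105]
force: [0.2, 0.3, -1.2]
finger_gap: 84.9
```

```bash
cat >> h.py <<'E'
def wproj(X,c=None):
    c=c or vision.get_calibration('wrist');K=np.array(c['camera_matrix'])
    p=np.array(c['R'])@np.array(X,float)+np.array(c['t'])
    r=np.hypot(p[0],p[1]);th=np.arctan2(r,p[2]);return np.array([K[0,2],K[1,2]])+K[0,0]*th*p[:2]/r
def watz(uv,z,c=None):
    c=c or vision.get_calibration('wrist');K=np.array(c['camera_matrix'])
    d=(np.array(uv,float)-[K[0,2],K[1,2]])/K[0,0];th=np.hypot(*d);v=np.r_[np.sin(th)*d/th,np.cos(th)]
    R=np.array(c['R']);o=-R.T@np.array(c['t']);w=R.T@v;return o+w*(z-o[2])/w[2]
def hubs_wrist(z=21,zc=None,show=None):
    # grey/white hubs surrounded by blue mat : returns world minAreaRect of mask
    im=vision.grab_frame('wrist')[:,:,::-1].copy();c=vision.get_calibration('wrist')
    if show: cv2.imwrite('pics/'+show,im)
    return im,c
E
python3 - <<'E'
from h import *
im,c=hubs_wrist(show='w1.png')
s=get_state();print(s['position'],s['tcp_rot'],s['force'])
for q in ['hub1_mid']:
    print([(np.round(x['at'],1).tolist(),round(x['conf'],2)) for x in vision.find_in(q,'wrist')])
E
```

```text
[ 591.46865838 -312.92222091  205.00567538] [-1.56579984 -0.01629009 -0.10345449] [-0.29272045  0.67176912  0.60556086]
[([580.4, -294.1, 20.7], 0.88), ([455.3, -541.3, 20.7], 0.77), ([622.3, -539.8, 17.8], 0.71)]
```

View pics/w1.png

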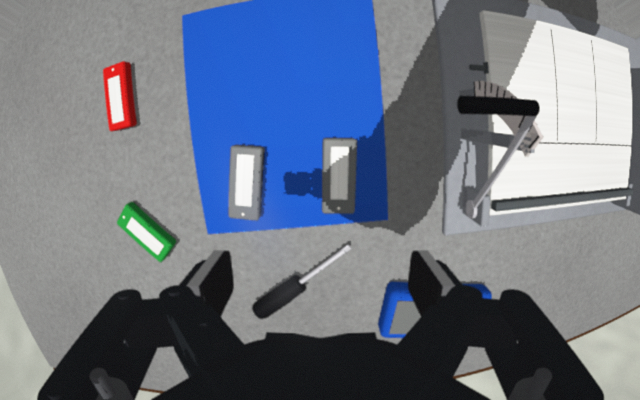

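```bash
python3 - <<'E'
from h import *
s=[get_state()['position'] for _ in range(3)];print(s)
im,c=hubs_wrist()
cv2.imwrite('pics/w2.png',cv2.resize(im[125:235,215:375],None,fx=5,fy=5,interpolation=cv2.INTER_CUBIC))
E
```

```text
[array([ 591.95627734, -311.40038599,  206.91173122]), array([ 591.95627734, -311.40038599,  206.91173122]), array([ 591.95627734, -311.40038599,  206.91173122])]
```

View pics/w2.png

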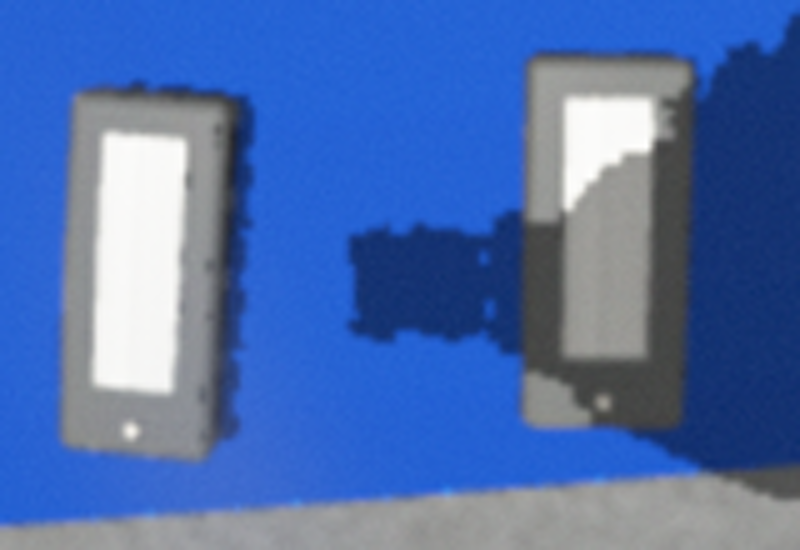

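```bash
python3 - <<'E'
from h import *
c=vision.get_calibration('wrist')
f=lambda x,y:watz((215+x/5-.4,125+y/5-.4),23,c)
for n,cs in [('A',[(528,58),(692,62),(683,426),(522,424)]),('B',[(76,95),(232,100),(208,460),(63,445)])]:
    w=np.array([f(*p) for p in cs]);m=w.mean(0)
    d=(w[2]+w[3]-w[0]-w[1])/2;e=(w[0]+w[3]-w[1]-w[2])/2
    print(n,m.round(1),'len',np.linalg.norm(d),'wid',np.linalg.norm(e),'yaw',np.arctan2(d[1],d[0]))
print(get_state()['position'],get_state()['tcp_rot'])
E
```

```text
A [ 585.8 -292.3   23. ] len 80.00159684036123 wid 35.034412261664734 yaw -0.10868556604806653
B [ 582.4 -393.9   23. ] len 80.2822735197361 wid 34.40893117031399 yaw -0.20948395296398503
[ 592.26786862 -310.376051    208.11213334] [-1.56661632 -0.01941    -0.10014845]
```

>>> send_rows(targets=[{"translation": [-0.3, 0.9, -4], "delta_rot": [0, 0.01, 0]}, {"translation": [-0.3, 0.9, -4], "delta_rot": [0, 0.01, -0.01]}, {"translation": [0, 0, -4], "delta_rot": [0, 0, 0]}, {"translation": [0, 0, -3], "delta_rot": [0, 0, 0]}, {"translation": [0, 0, 0], "delta_rot": [0, 0, 0]}, {"translation": [0, 0, 0], "delta_rot": [0, 0, 0]}])

```text
time_s: 4.6
position: [590.6, -283.6, 67.4]
tcp_rot: [-1.575, -0.015, -0.099]
force: [0.6, -0.1, 0.2]
finger_gap: 85.2
```

```bash
python3 - <<'E'
from h import *
vision.grab_frame('wrist');s=get_state();print(s['position'],s['tcp_rot'])
E
```

```text
[ 590.60580941 -283.57785695   67.51090825] [-1.57446671 -0.01523508 -0.09872721]
```

>>> send_rows(targets=[{"translation": [-0.4, -0.7, -1], "delta_rot": [0, 0.01, -0.01]}, {"translation": [0, 0, -1], "delta_rot": [0, 0, 0]}, {"translation": [0, 0, -1], "delta_rot": [0, 0, 0]}, {"translation": [0, 0, 0], "delta_rot": [0, 0, 0]}])

```text
time_s: 5.05
position: [590.4, -293.4, 41.9]
tcp_rot: [-1.58, -0.014, -0.109]
force: [-0.3, 0.1, -0.5]
finger_gap: 84.9
```

```bash
cat > st.py <<'E'
from h import *
vision.grab_frame('wrist');s=get_state();print(s['time_s'],s['position'].round(1),s['tcp_rot'].round(3),s['force'].round(1),round(s['finger_gap'],1))
E
python3 st.py
```

```text
5.1 [ 590.8 -293.6   42.7] [-1.581 -0.015 -0.109] [ 0.1  0.5 -0.1] 84.9
```

>>> send_rows(targets=[{"translation": [-0.4, 0.1, -1], "delta_rot": [0.01, 0.015, 0]}, {"translation": [-0.2, 0, -1], "delta_rot": [0, 0, 0]}, {"translation": [0, 0, -1], "delta_rot": [0, 0, 0]}, {"translation": [0, 0, -0.5], "delta_rot": [0, 0, 0]}, {"translation": [0, 0, 0], "delta_rot": [0, 0, 0]}])

```text
time_s: 5.6
position: [583.9, -292.7, 4.2]
tcp_rot: [-1.572, 0.003, -0.11]
force: [-0.6, 0.0, -0.5]
finger_gap: 85.4
```

```bash
python3 st.py
```

```text
5.65 [ 583.9 -292.6    4.5] [-1.572  0.003 -0.11 ] [ 0.3 -0.5 -0.8] 85.1
```

Well positioned; close.

>>> send_rows(targets=[{"translation": [0, 0, 0], "delta_rot": [0, 0, 0]}, {"translation": [0, 0, 0], "delta_rot": [0, 0, 0]}, {"translation": [0, 0, 0], "delta_rot": [0, 0, 0]}, {"translation": [0, 0, 0], "delta_rot": [0, 0, 0]}, {"translation": [0, 0, 0], "delta_rot": [0, 0, 0]}, {"translation": [0, 0, 0], "delta_rot": [0, 0, 0]}], claw=2.5, squeeze=50)

```text
time_s: 6.25
position: [585.3, -293.3, 6.4]
tcp_rot: [-1.573, -0.0, -0.109]
force: [0.5, -0.3, -1.4]
finger_gap: 35.0
```

```bash
python3 st.py
```

```text
6.3 [ 585.2 -293.3    6.3] [-1.573 -0.    -0.109] [-0.9 -0.4 -1.8] 35.0
```

>>> send_rows(targets=[{"translation": [0, 0, 1.5], "delta_rot": [0, 0, 0]}, {"translation": [0, 0, 3], "delta_rot": [0, 0, 0]}, {"translation": [0, 0, 4], "delta_rot": [0, 0, 0]}, {"translation": [0, 0, 4], "delta_rot": [0, 0, 0]}, {"translation": [0, 0, 4], "delta_rot": [0, 0, 0]}, {"translation": [0, 0, 4], "delta_rot": [0, 0, 0]}, {"translation": [-0.6, 2.7, 1], "delta_rot": [0, 0, 0.02]}, {"translation": [-0.8, 4, 0], "delta_rot": [0, 0, 0.02]}, {"translation": [-0.8, 4, 0], "delta_rot": [0, 0, 0.02]}, {"translation": [-0.8, 4, 0], "delta_rot": [0, 0, 0.02]}, {"translation": [-0.8, 4, 0], "delta_rot": [0, 0, 0]}, {"translation": [-0.8, 4, 0], "delta_rot": [0, 0, 0]}, {"translation": [-0.8, 4, 0], "delta_rot": [0, 0, 0]}, {"translation": [-0.8, 3.5, 0], "delta_rot": [0, 0, 0]}, {"translation": [-0.5, 2, 0], "delta_rot": [0, 0, 0]}, {"translation": [0, 0, 0], "delta_rot": [0, 0, 0]}, {"translation": [0, 0, 0], "delta_rot": [0, 0, 0]}])

```text
time_s: 8.0
position: [508.4, 41.4, 225.9]
tcp_rot: [-1.57, 0.004, -0.028]
force: [-0.1, 0.2, -1.6]
finger_gap: 35.0
```

```bash
python3 st.py
```

```text
8.05 [508.5  41.3 225.9] [-1.57   0.004 -0.029] [ 0.  -0.1 -0.6] 35.1
```

>>> send_rows(targets=[{"translation": [0, 1.7, -2], "delta_rot": [0, 0, 0]}, {"translation": [0, 1.5, -3], "delta_rot": [0, 0, 0]}, {"translation": [0, 0.2, -3], "delta_rot": [0, 0, 0]}, {"translation": [0, 0, -3], "delta_rot": [0, 0, 0]}, {"translation": [0, 0, -1], "delta_rot": [0, 0, 0]}, {"translation": [0, 0, 0], "delta_rot": [0, 0, 0]}])

```text
time_s: 8.65
position: [512.8, 69.1, 103.6]
tcp_rot: [-1.572, -0.002, -0.04]
force: [-0.5, -0.1, -1.2]
finger_gap: 35.0
```

```bash
python3 st.py; python3 -c "
from h import *
save('wrist','w3.png')"
```

```text
8.7 [513.1  69.1 104.3] [-1.572 -0.003 -0.04 ] [-0.5 -0.3 -0.9] 34.9
```

View pics/w3.png

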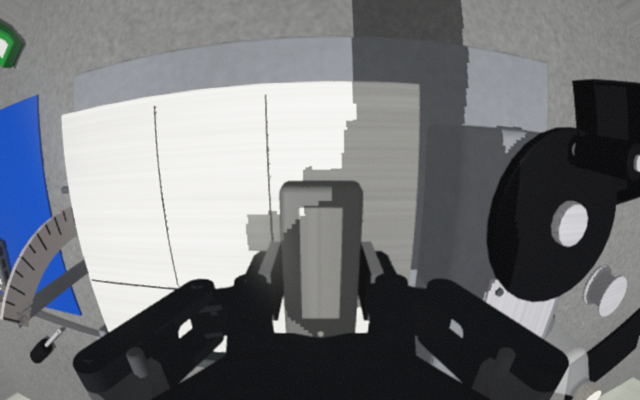

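>>> send_rows(targets=[{"translation": [-0.4, 0.5, -1], "delta_rot": [0, 0, 0.015]}, {"translation": [0, 0, -1], "delta_rot": [0, 0, 0]}, {"translation": [0, 0, -1], "delta_rot": [0, 0, 0]}, {"translation": [0, 0, 0], "delta_rot": [0, 0, 0]}])

```text
time_s: 9.15
position: [513.4, 74.4, 77.0]
tcp_rot: [-1.571, -0.013, -0.024]
force: [-0.0, 0.2, -1.3]
finger_gap: 34.7
```

```bash
python3 st.py
```

```text
9.2 [513.9  74.3  77.7] [-1.571 -0.014 -0.024] [ 0.2  0.8 -1. ] 34.8
```

>>> send_rows(targets=[{"translation": [-0.5, 0.1, -0.4], "delta_rot": [0, 0.014, 0]}, {"translation": [-0.1, 0, -0.4], "delta_rot": [0, 0, 0]}, {"translation": [0, 0, -0.3], "delta_rot": [0, 0, 0]}, {"translation": [0, 0, 0], "delta_rot": [0, 0, 0]}])

```text
time_s: 9.6
position: [507.9, 75.6, 66.3]
tcp_rot: [-1.572, 0.0, -0.024]
force: [0.6, -0.2, -0.5]
finger_gap: 34.6
```

```bash
python3 st.py
```

```text
9.65 [508.1  75.6  66.5] [-1.572 -0.    -0.024] [-0.9  0.7 -0.3] 34.7
```

>>> send_rows(targets=[{"translation": [0, 0, -0.2], "delta_rot": [0, 0, 0]}, {"translation": [0, 0, 0], "delta_rot": [0, 0, 0]}])

```text
time_s: 9.85
position: [508.4, 75.5, 64.6]
tcp_rot: [-1.572, -0.001, -0.024]
force: [-0.0, -0.1, -1.4]
finger_gap: 34.6
```

>>> send_rows(targets=[{"translation": [0, 0, -0.2], "delta_rot": [0, 0, 0]}, {"translation": [0, 0, 0], "delta_rot": [0, 0, 0]}])

```text
time_s: 10.05
position: [509.0, 75.5, 63.0]
tcp_rot: [-1.572, -0.002, -0.024]
force: [0.1, 0.1, -1.3]
finger_gap: 34.7
```

>>> send_rows(targets=[{"translation": [0, 0, -0.15], "delta_rot": [0, 0, 0]}, {"translation": [0, 0, 0], "delta_rot": [0, 0, 0]}])

```text
time_s: 10.25
position: [509.5, 75.6, 63.1]
tcp_rot: [-1.572, -0.004, -0.024]
force: [0.0, 0.6, -1.4]
finger_gap: 35.0
```

>>> send_rows(targets=[{"translation": [0, 0, -0.15], "delta_rot": [0, 0, 0]}, {"translation": [0, 0, 0], "delta_rot": [0, 0, 0]}])

```text
time_s: 10.45
position: [510.1, 75.5, 63.0]
tcp_rot: [-1.572, -0.005, -0.024]
force: [-0.6, 1.2, -1.6]
finger_gap: 35.0
```

>>> send_rows(targets=[{"translation": [0, 0, -0.3], "delta_rot": [0, 0, 0]}])

```text
time_s: 10.55
position: [510.7, 75.6, 62.5]
tcp_rot: [-1.572, -0.007, -0.024]
force: [-11.8, -0.5, 42.0]
finger_gap: 34.9
```

Contact. Release, opening modestly and lifting.

>>> send_rows(targets=[{"translation": [0, 0, 0.1], "delta_rot": [0, 0, 0]}, {"translation": [0, 0, 0], "delta_rot": [0, 0, 0]}])

```text
time_s: 10.75
position: [511.4, 75.6, 64.5]
tcp_rot: [-1.571, -0.009, -0.024]
force: [0.9, 0.7, -1.4]
finger_gap: 34.8
```

>>> send_rows(targets=[{"translation": [0, 0, 0], "delta_rot": [0, 0, 0]}, {"translation": [0, 0, 0], "delta_rot": [0, 0, 0]}, {"translation": [0, 0, 0], "delta_rot": [0, 0, 0]}, {"translation": [0, 0, 0.5], "delta_rot": [0, 0, 0]}, {"translation": [0, 0, 1.5], "delta_rot": [0, 0, 0]}, {"translation": [0, 0, 3], "delta_rot": [0, 0, 0]}, {"translation": [0, 0, 4], "delta_rot": [0, 0, 0]}, {"translation": [0, 0, 4], "delta_rot": [0, 0, 0]}, {"translation": [0, 0, 2], "delta_rot": [0, 0, 0]}], claw=6)

```text
time_s: 11.65
position: [505.4, 75.4, 214.6]
tcp_rot: [-1.572, 0.004, -0.024]
force: [1.4, -0.3, 0.5]
finger_gap: 60.0
```

```bash
python3 st.py; python3 -c "
from h import *
save('wrist','w4.png')
print(vision.find_in('hub1_mid','wrist'))"
```

```text
11.7 [506.8  75.5 217.1] [-1.572 -0.    -0.024] [ 0.3 -0.2  2.5] 60.0
[{'at': [294.2, -293.0, 19.8], 'conf': 0.75}, {'at': [623.8, -535.4, 18.0], 'conf': 0.68}, {'at': [509.3, 77.6, 78.6], 'conf': 0.63}]
```

View pics/w4.png

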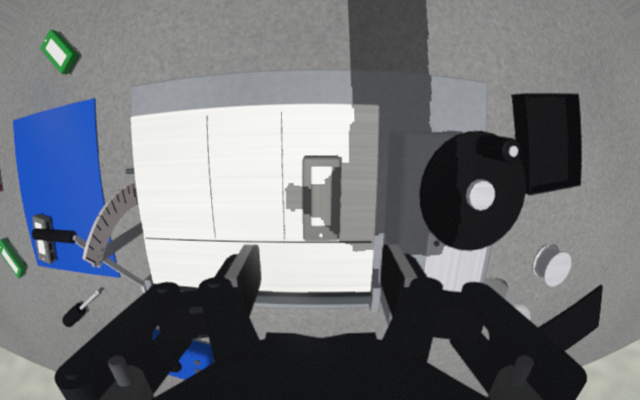

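```bash
python3 - <<'E'
from h import *
im=vision.grab_frame('wrist')[:,:,::-1];c=vision.get_calibration('wrist')
cv2.imwrite('pics/w5.png',cv2.resize(im[145:265,270:390],None,fx=5,fy=5,interpolation=cv2.INTER_CUBIC))
f=lambda x,y,z:watz((x,y),z,c).round(1)
print(f(303,157,80),f(341,157,80),f(340,241,80),f(304,241,80)); print(f(290,239,60),f(370,241,60),f(283,160,60),f(379,160,60))
print(get_state()['position'])
E
```

```text
[467.1  60.5  80. ] [467.9  94.2  80. ] [547.2  92.7  80. ] [546.4  58.5  80. ]
[551.8  43.   60. ] [556.  124.7  60. ] [471.4  40.1  60. ] [473.3 132.1  60. ]
[504.37687266  75.37356975 210.97533419]
```

View pics/w5.png

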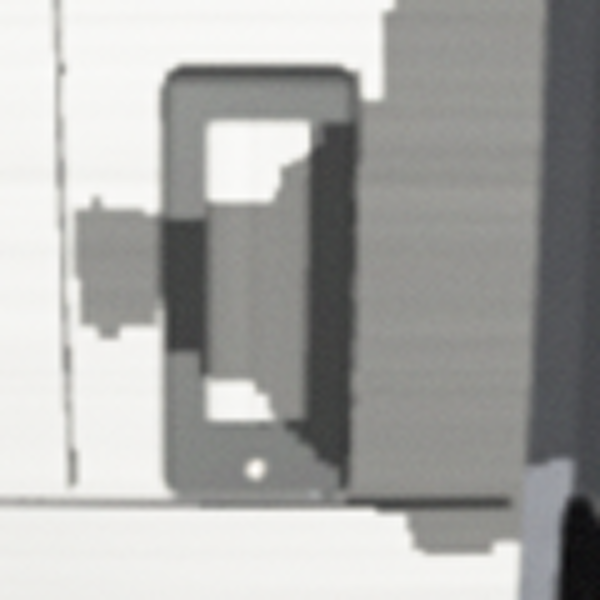

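>>> send_rows(targets=[{"translation": [0.4, -3, 2], "delta_rot": [0, 0, 0]}, {"translation": [0.7, -4.3, 0], "delta_rot": [0, 0, -0.02]}, {"translation": [0.7, -4.3, 0], "delta_rot": [0, 0, -0.02]}, {"translation": [0.7, -4.3, 0], "delta_rot": [0, 0, -0.02]}, {"translation": [0.7, -4.3, 0], "delta_rot": [0, 0, -0.02]}, {"translation": [0.7, -4.3, 0], "delta_rot": [0, 0, -0.02]}, {"translation": [0.7, -4.3, 0], "delta_rot": [0, 0, -0.02]}, {"translation": [0.7, -4.3, 0], "delta_rot": [0, 0, -0.02]}, {"translation": [0.7, -4.3, 0], "delta_rot": [0, 0, -0.02]}, {"translation": [0.7, -4.3, 0], "delta_rot": [0, 0, -0.02]}, {"translation": [0.4, -3, -2], "delta_rot": [0, 0, 0]}, {"translation": [0.2, -2, -3], "delta_rot": [0, 0, 0]}, {"translation": [0, 0, 0], "delta_rot": [0, 0, 0]}, {"translation": [0, 0, 0], "delta_rot": [0, 0, 0]}], claw=8.5)

```text
time_s: 13.25
position: [562.7, -404.4, 148.5]
tcp_rot: [-1.555, 0.051, -0.208]
force: [0.2, 1.1, 0.3]
finger_gap: 84.9
```

```bash
python3 st.py
```

```text
13.3 [ 562.3 -403.9  148. ] [-1.555  0.053 -0.208] [-0.2  0.2 -0.3] 84.9
```

>>> send_rows(targets=[{"translation": [1.2, 0.6, -2], "delta_rot": [-0.026, -0.045, 0]}, {"translation": [0.6, 0.2, -3], "delta_rot": [0, 0, 0]}, {"translation": [0, 0, -2.5], "delta_rot": [0, 0, 0]}, {"translation": [0, 0, 0], "delta_rot": [0, 0, 0]}, {"translation": [0, 0, 0], "delta_rot": [0, 0, 0]}])

```text
time_s: 13.8
position: [582.7, -389.8, 77.1]
tcp_rot: [-1.572, -0.002, -0.202]
force: [0.7, 0.2, 0.1]
finger_gap: 84.9
```

```bash
python3 st.py
```

```text
13.85 [ 582.7 -389.8   77.2] [-1.572 -0.002 -0.202] [ 0.2  0.6 -0.3] 84.8
```

>>> send_rows(targets=[{"translation": [0, -0.4, -1.5], "delta_rot": [0, 0, -0.007]}, {"translation": [0, 0, -1.5], "delta_rot": [0, 0, 0]}, {"translation": [0, 0, -1.5], "delta_rot": [0, 0, 0]}, {"translation": [0, 0, 0], "delta_rot": [0, 0, 0]}])

```text
time_s: 14.25
position: [586.2, -397.0, 36.0]
tcp_rot: [-1.577, -0.012, -0.21]
force: [-0.5, 0.5, -1.0]
finger_gap: 84.8
```

```bash
python3 st.py
```

```text
14.3 [ 586.9 -397.6   37.4] [-1.578 -0.014 -0.21 ] [-0.1 -0.2  0.4] 85.1
```

>>> send_rows(targets=[{"translation": [-0.4, 0.3, -1], "delta_rot": [0.005, 0.013, 0]}, {"translation": [0, 0, -1], "delta_rot": [0, 0, 0]}, {"translation": [0, 0, -0.9], "delta_rot": [0, 0, 0]}, {"translation": [0, 0, -0.2], "delta_rot": [0, 0, 0]}, {"translation": [0, 0, 0], "delta_rot": [0, 0, 0]}])

```text
time_s: 14.8
position: [584.0, -396.0, 6.4]
tcp_rot: [-1.578, -0.003, -0.21]
force: [-0.7, 0.5, 0.6]
finger_gap: 84.8
```

```bash
python3 st.py
```

```text
14.85 [ 583.9 -395.9    6.5] [-1.578 -0.002 -0.21 ] [ 0.5 -0.  -0.5] 85.2
```

>>> send_rows(targets=[{"translation": [0, 0.2, 0], "delta_rot": [0.008, 0, 0]}, {"translation": [0, 0, 0], "delta_rot": [0, 0, 0]}, {"translation": [0, 0, 0], "delta_rot": [0, 0, 0]}, {"translation": [0, 0, 0], "delta_rot": [0, 0, 0]}, {"translation": [0, 0, 0], "delta_rot": [0, 0, 0]}, {"translation": [0, 0, 0], "delta_rot": [0, 0, 0]}], claw=2.5, squeeze=50)

```text
time_s: 15.45
position: [584.8, -394.6, 8.2]
tcp_rot: [-1.571, -0.003, -0.21]
force: [-0.3, 0.8, -1.4]
finger_gap: 34.6
```

```bash
python3 st.py
```

```text
15.5 [ 584.7 -394.5    8. ] [-1.57  -0.003 -0.21 ] [ 0.1  0.4 -1.8] 35.0
```

>>> send_rows(targets=[{"translation": [0, 0, 1.5], "delta_rot": [0, 0, 0]}, {"translation": [0, 0, 3], "delta_rot": [0, 0, 0]}, {"translation": [0, 0, 4], "delta_rot": [0, 0, 0]}, {"translation": [0, 0, 4], "delta_rot": [0, 0, 0]}, {"translation": [0, 0, 4], "delta_rot": [0, 0, 0]}, {"translation": [0, 0, 4], "delta_rot": [0, 0, 0]}, {"translation": [-0.6, 2.7, 1], "delta_rot": [0, 0, 0.02]}, {"translation": [-0.8, 4, 0], "delta_rot": [0, 0, 0.03]}, {"translation": [-0.8, 4, 0], "delta_rot": [0, 0, 0.03]}, {"translation": [-0.8, 4, 0], "delta_rot": [0, 0, 0.03]}, {"translation": [-0.8, 4, 0], "delta_rot": [0, 0, 0.03]}, {"translation": [-0.8, 4, 0], "delta_rot": [0, 0, 0.03]}, {"translation": [-0.8, 4, 0], "delta_rot": [0, 0, 0.02]}, {"translation": [-0.8, 4, 0], "delta_rot": [0, 0, 0]}, {"translation": [-0.8, 4, 0], "delta_rot": [0, 0, 0]}, {"translation": [-0.3, 2, 0], "delta_rot": [0, 0, 0]}, {"translation": [0, 0, 0], "delta_rot": [0, 0, 0]}, {"translation": [0, 0, 0], "delta_rot": [0, 0, 0]}])

```text
time_s: 17.3
position: [503.5, -13.0, 249.9]
tcp_rot: [-1.575, -0.021, -0.014]
force: [1.1, 0.0, -0.9]
finger_gap: 34.7
```

```bash
python3 st.py
```

```text
17.35 [503.7 -13.3 249.9] [-1.574 -0.021 -0.014] [ 0.1 -0.  -1.6] 34.8
```

>>> send_rows(targets=[{"translation": [0.4, 1, -2], "delta_rot": [0, 0.015, -0.01]}, {"translation": [0, 0.2, -3], "delta_rot": [0, 0, 0]}, {"translation": [0, 0, -4], "delta_rot": [0, 0, 0]}, {"translation": [0, 0, -3], "delta_rot": [0, 0, 0]}, {"translation": [0, 0, -2], "delta_rot": [0, 0, 0]}, {"translation": [0, 0, 0], "delta_rot": [0, 0, 0]}, {"translation": [0, 0, 0], "delta_rot": [0, 0, 0]}])

```text
time_s: 18.05
position: [512.2, -10.1, 108.9]
tcp_rot: [-1.578, -0.013, -0.038]
force: [-0.5, -0.6, -1.9]
finger_gap: 34.9
```

```bash
python3 st.py
```

```text
18.1 [512.2 -10.1 109.1] [-1.578 -0.014 -0.038] [-0.6 -0.6 -2.2] 34.5
```

>>> send_rows(targets=[{"translation": [-0.3, 0.9, -0.5], "delta_rot": [0.008, 0.014, 0.014]}, {"translation": [0, 0, -1], "delta_rot": [0, 0, 0]}, {"translation": [0, 0, -1], "delta_rot": [0, 0, 0]}, {"translation": [0, 0, 0], "delta_rot": [0, 0, 0]}])

```text
time_s: 18.5
position: [512.7, -1.2, 86.0]
tcp_rot: [-1.571, -0.006, -0.023]
force: [-0.0, 0.7, -1.9]
finger_gap: 35.1
```

```bash
python3 st.py
```

```text
18.55 [513.1  -1.3  86.6] [-1.571 -0.007 -0.023] [ 0.6  0.1 -0.3] 35.0
```

>>> send_rows(targets=[{"translation": [-0.5, 0, -0.6], "delta_rot": [0, 0.007, 0]}, {"translation": [-0.1, 0, -0.6], "delta_rot": [0, 0, 0]}, {"translation": [0, 0, -0.5], "delta_rot": [0, 0, 0]}, {"translation": [0, 0, -0.2], "delta_rot": [0, 0, 0]}, {"translation": [0, 0, 0], "delta_rot": [0, 0, 0]}])

```text
time_s: 19.05
position: [506.5, -1.2, 66.2]
tcp_rot: [-1.571, 0.001, -0.023]
force: [1.3, 1.0, -1.1]
finger_gap: 34.8
```

```bash
python3 st.py
```

```text
19.1 [506.5  -1.3  66.3] [-1.571e+00  1.000e-03 -2.300e-02] [-0.8 -0.7 -1.6] 34.7
```

>>> send_rows(targets=[{"translation": [0, 0, -0.2], "delta_rot": [0, 0, 0]}, {"translation": [0, 0, 0], "delta_rot": [0, 0, 0]}])

```text
time_s: 19.3
position: [507.3, -1.4, 65.0]
tcp_rot: [-1.571, -0.001, -0.023]
force: [1.0, 0.1, -1.2]
finger_gap: 34.9
```

>>> send_rows(targets=[{"translation": [0, 0, -0.2], "delta_rot": [0, 0, 0]}])

```text
time_s: 19.4
position: [507.6, -1.4, 64.7]
tcp_rot: [-1.571, -0.002, -0.023]
force: [-9.1, 1.0, 27.8]
finger_gap: 34.8
```

>>> send_rows(targets=[{"translation": [0, 0, 0.1], "delta_rot": [0, 0, 0]}, {"translation": [0, 0, 0], "delta_rot": [0, 0, 0]}])

```text
time_s: 19.6
position: [508.3, -1.5, 66.6]
tcp_rot: [-1.572, -0.004, -0.023]
force: [-0.4, 1.0, -1.7]
finger_gap: 34.5
```

>>> send_rows(targets=[{"translation": [0, 0, 0], "delta_rot": [0, 0, 0]}, {"translation": [0, 0, 0], "delta_rot": [0, 0, 0]}, {"translation": [0, 0, 0], "delta_rot": [0, 0, 0]}, {"translation": [0, 0, 0.5], "delta_rot": [0, 0, 0]}, {"translation": [0, 0, 1.5], "delta_rot": [0, 0, 0]}, {"translation": [0, 0, 3], "delta_rot": [0, 0, 0]}, {"translation": [0, 0, 4], "delta_rot": [0, 0, 0]}, {"translation": [0, 0, 4], "delta_rot": [0, 0, 0]}, {"translation": [0, 0, 4], "delta_rot": [0, 0, 0]}, {"translation": [0, 0, 0], "delta_rot": [0, 0, 0]}, {"translation": [0, 0, 0], "delta_rot": [0, 0, 0]}], claw=5)

```text
time_s: 20.7
position: [505.8, -1.2, 243.5]
tcp_rot: [-1.571, -0.002, -0.023]
force: [0.6, 0.0, 0.2]
finger_gap: 49.9
```

```bash
python3 st.py; python3 - <<'E'
from h import *
im=vision.grab_frame('wrist')[:,:,::-1];cv2.imwrite('pics/w6.png',im)
im=vision.grab_frame('top')[:,:,::-1]
cv2.imwrite('pics/t6.png',cv2.resize(im[150:270,190:390],None,fx=4,fy=4,interpolation=cv2.INTER_CUBIC))
E
```

```text
20.75 [506.1  -1.2 243.6] [-1.571 -0.003 -0.023] [-0.4 -0.1  1.4] 50.2
```

View pics/w6.png

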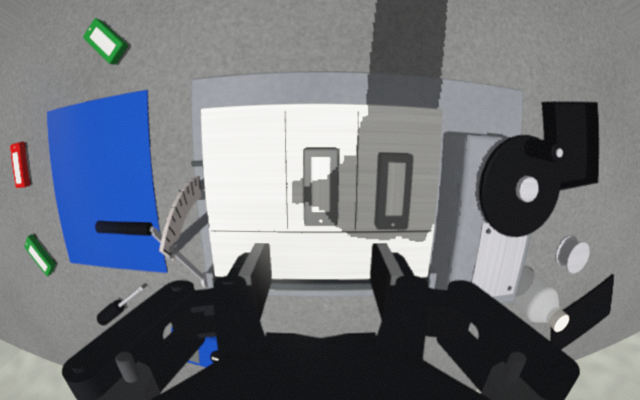

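View pics/t6.png

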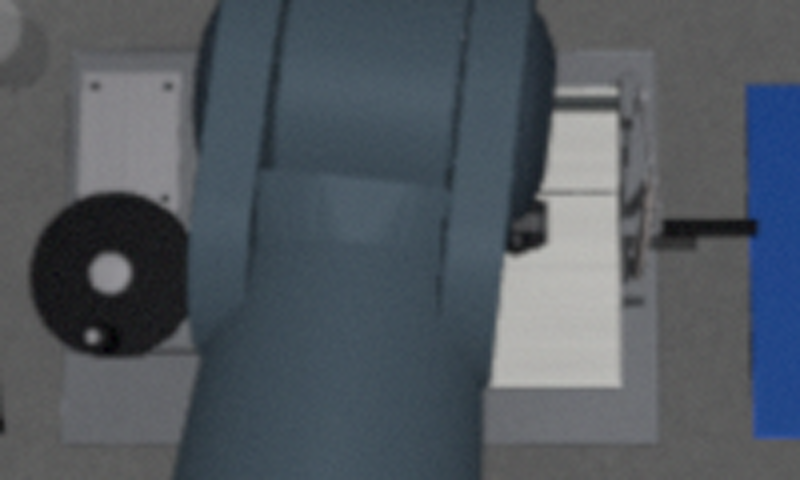

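>>> send_rows(targets=[{"translation": [-0.6, 3, 0], "delta_rot": [0, 0, 0]}, {"translation": [-0.8, 3.5, 0], "delta_rot": [0, 0, 0]}, {"translation": [-0.8, 3.5, 0], "delta_rot": [0, 0, 0]}, {"translation": [-0.8, 3.5, 0], "delta_rot": [0, 0, 0]}, {"translation": [-0.8, 3.5, 0], "delta_rot": [0, 0, 0]}, {"translation": [-0.4, 2.5, 0], "delta_rot": [0, 0, 0]}, {"translation": [0, 0, 0], "delta_rot": [0, 0, 0]}, {"translation": [0, 0, 0], "delta_rot": [0, 0, 0]}, {"translation": [0, 0, 0], "delta_rot": [0, 0, 0]}], claw=8.5)

```text
time_s: 21.75
position: [452.3, 197.6, 227.3]
tcp_rot: [-1.577, 0.027, -0.027]
force: [-0.4, -0.4, 0.6]
finger_gap: 85.0
```

```bash
python3 st.py; python3 - <<'E'
from h import *
im=vision.grab_frame('wrist')[:,:,::-1];cv2.imwrite('pics/w7.png',im)
print([(x['at'].round() if hasattr(x['at'],'round') else x['at'],x['conf']) for x in vision.find_in('crank_grip','wrist')])
for p in [(457,220.6,135),(457,220.6,156),(457,220.6,114),(502,219.5,105)]: print(wproj(p))
E
```

```text
21.8 [452.3 197.3 227.3] [-1.577  0.027 -0.027] [-0.8  0.1 -1.1] 85.0
[([494.8, 215.9, 103.5], 0.96)]
[350.63706968 215.01767389]
[353.15556683 222.73030635]
[348.48972756 208.47140365]
[346.55908466 252.88771364]
```

View pics/w7.png

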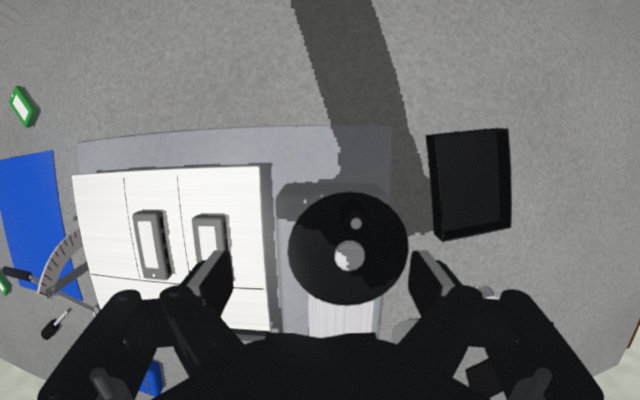

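```bash
python3 - <<'E'
from h import *
c=vision.get_calibration('wrist')
print(watz((356,223),156,c)); 
for p in [(288,248),(408,248),(348,192),(348,305)]: print(watz(p,105,c).round(1))
print(watz((349,256),115,c))
s=get_state();print(s['position'],s['tcp_rot'])
E
```

```text
[457.26791219 222.69419813 156.        ]
[495.8 165.2 105. ]
[499.6 278.3 105. ]
[444.3 221.  105. ]
[559.4 221.3 105. ]
[500.94169747 220.97222721 115.        ]
[452.85675628 197.30717299 227.92972266] [-1.57674908  0.02583631 -0.02788399]
```

>>> send_rows(targets=[{"translation": [0.4, 1.5, 0], "delta_rot": [0.006, -0.026, 0]}, {"translation": [0, 0.9, -1], "delta_rot": [0, 0, 0]}, {"translation": [0, 0, -1.5], "delta_rot": [0, 0, 0]}, {"translation": [0, 0, -1], "delta_rot": [0, 0, 0]}, {"translation": [0, 0, 0], "delta_rot": [0, 0, 0]}, {"translation": [0, 0, 0], "delta_rot": [0, 0, 0]}])

```text
time_s: 22.5
position: [458.1, 223.4, 190.8]
tcp_rot: [-1.568, -0.004, -0.03]
force: [0.1, 1.0, -0.3]
finger_gap: 85.3
```

```bash
python3 st.py
```

```text
22.55 [458.1 223.3 190.8] [-1.568 -0.004 -0.03 ] [ 0.2 -0.  -0.9] 85.3
```

>>> send_rows(targets=[{"translation": [0, 0, -1.5], "delta_rot": [0, 0, 0]}, {"translation": [0, 0, -1.5], "delta_rot": [0, 0, 0]}, {"translation": [0, 0, -1.5], "delta_rot": [0, 0, 0]}, {"translation": [0, 0, -1], "delta_rot": [0, 0, 0]}, {"translation": [0, 0, 0], "delta_rot": [0, 0, 0]}, {"translation": [0, 0, 0], "delta_rot": [0, 0, 0]}])

```text
time_s: 23.15
position: [461.1, 224.2, 137.8]
tcp_rot: [-1.565, -0.011, -0.031]
force: [0.3, 0.0, 0.2]
finger_gap: 85.1
```

```bash
python3 st.py
```

```text
23.2 [461.1 224.2 137.9] [-1.565 -0.011 -0.031] [0.2 0.  0.2] 85.1
```

>>> send_rows(targets=[{"translation": [-0.4, -0.2, -0.6], "delta_rot": [-0.006, 0.011, 0]}, {"translation": [0, 0, -0.6], "delta_rot": [0, 0, 0]}, {"translation": [0, 0, -0.5], "delta_rot": [0, 0, 0]}, {"translation": [0, 0, 0], "delta_rot": [0, 0, 0]}])

```text
time_s: 23.6
position: [458.1, 222.4, 121.2]
tcp_rot: [-1.571, -0.002, -0.031]
force: [0.7, -0.2, -0.7]
finger_gap: 85.0
```

```bash
python3 st.py
```

```text
23.65 [458.2 222.5 121.5] [-1.571 -0.003 -0.032] [-0.1  0.  -0.7] 85.1
```

Aligned. Close on the grip.

>>> send_rows(targets=[{"translation": [0, 0, 0], "delta_rot": [0, 0, 0]}, {"translation": [0, 0, 0], "delta_rot": [0, 0, 0]}, {"translation": [0, 0, 0], "delta_rot": [0, 0, 0]}, {"translation": [0, 0, 0], "delta_rot": [0, 0, 0]}, {"translation": [0, 0, 0], "delta_rot": [0, 0, 0]}, {"translation": [0, 0, 0], "delta_rot": [0, 0, 0]}, {"translation": [0, 0, 0], "delta_rot": [0, 0, 0]}], claw=1.2, squeeze=60)

```text
time_s: 24.35
position: [458.6, 222.7, 122.2]
tcp_rot: [-1.571, -0.004, -0.031]
force: [-0.6, 0.4, -0.0]
finger_gap: 18.3
```

```bash
cat > circ.py <<'E'
import sys
from h import *
# usage: circ.py step_deg n  : prints rows
vision.grab_frame('wrist')
s=get_state();p=s['position'];A=np.array([501.5,221.3]);R=44.8;yaw=-0.025
d=p[:2]-A; ca,sa=np.cos(-yaw),np.sin(-yaw); d=np.array([[ca,-sa],[sa,ca]])@d
ph=np.arctan2(d[1],-d[0]);print(round(s['time_s'],2),'pos',p.round(1),'rot',s['tcp_rot'].round(3),'F',s['force'].round(1),'gap',round(s['finger_gap'],1),'phi',round(np.degrees(ph),1),'r',round(np.hypot(*d),1))
st=float(sys.argv[1]);n=int(sys.argv[2]);q=p[:2]
M=np.array([[np.cos(yaw),-np.sin(yaw)],[np.sin(yaw),np.cos(yaw)]])
f=lambda a:A+M@(R*np.array([-np.cos(a),np.sin(a)]))
for i in range(n):
    t=f(ph+np.radians(st)*(i+1));print(((t-q)/10).round(2).tolist(),end=' ');q=t
print('\nrot fix roll',round(-np.pi/2-s['tcp_rot'][0],3),'pitch',-s['tcp_rot'][1].round(3),'yaw',(-0.03-s['tcp_rot'][2]).round(3), 'dz',round(120-p[2],1))
E
python3 circ.py 12 8
```

```text
24.4 pos [458.6 222.7 122.2] rot [-1.571 -0.004 -0.031] F [-0.4 -0.4 -0.5] gap 18.3 phi 0.5 r 42.9
[-0.06, 0.93] [0.32, 0.88] [0.5, 0.8] [0.65, 0.67] [0.78, 0.52] [0.87, 0.35] [0.92, 0.16] [0.94, -0.03] 
rot fix roll -0.0 pitch 0.004 yaw 0.001 dz -2.2
```

```bash
sed -i 's/A=np.array(\[501.5,221.3\]);R=44.8/A=np.array([503.4,221.5]);R=45/' circ.py; python3 circ.py 12 6
```

```text
24.45 pos [458.7 222.7 122.2] rot [-1.57  -0.004 -0.031] F [ 0.  -0.6 -0.6] gap 18.7 phi 0.1 r 44.7
[0.1, 0.93] [0.32, 0.89] [0.49, 0.8] [0.65, 0.68] [0.78, 0.53] [0.87, 0.36] 
rot fix roll -0.0 pitch 0.004 yaw 0.001 dz -2.2
```

>>> send_rows(targets=[{"translation": [0.1, 0.9, 0], "delta_rot": [0, 0, 0]}, {"translation": [0.3, 0.9, 0], "delta_rot": [0, 0, 0]}, {"translation": [0.5, 0.8, 0], "delta_rot": [0, 0, 0]}, {"translation": [0.65, 0.7, 0], "delta_rot": [0, 0, 0]}])

```text
time_s: 24.85
position: [473.2, 255.0, 122.2]
tcp_rot: [-1.577, -0.002, -0.033]
force: [-0.4, -5.5, 2.7]
finger_gap: 18.4
```

```bash
python3 circ.py 12 6
```

```text
24.9 pos [474.8 256.2 122.2] rot [-1.575 -0.003 -0.033] F [ 0.7 -1.7  1.3] gap 18.6 phi 49.1 r 45.0
[0.78, 0.52] [0.88, 0.34] [0.93, 0.15] [0.94, -0.04] [0.91, -0.24] [0.84, -0.42] 
rot fix roll 0.004 pitch 0.003 yaw 0.003 dz -2.2
```

>>> send_rows(targets=[{"translation": [0.8, 0.5, 0], "delta_rot": [0, 0, 0]}, {"translation": [0.9, 0.35, 0], "delta_rot": [0, 0, 0]}, {"translation": [0.93, 0.15, 0], "delta_rot": [0, 0, 0]}, {"translation": [0.94, -0.04, 0], "delta_rot": [0, 0, 0]}, {"translation": [0.91, -0.24, 0], "delta_rot": [0, 0, 0]}, {"translation": [0.84, -0.42, 0], "delta_rot": [0, 0, 0]}])

```text
time_s: 25.5
position: [526.4, 260.6, 122.1]
tcp_rot: [-1.578, 0.006, -0.029]
force: [-7.2, -2.0, 6.5]
finger_gap: 18.4
```

```bash
python3 circ.py 12 9
```

```text
25.55 pos [527.8 259.7 122.1] rot [-1.579  0.004 -0.03 ] F [-4.2 -3.7  5. ] gap 18.5 phi 121.1 r 45.4
[0.72, -0.62] [0.6, -0.73] [0.43, -0.83] [0.25, -0.91] [0.06, -0.94] [-0.14, -0.93] [-0.33, -0.88] [-0.51, -0.79] [-0.66, -0.67] 
rot fix roll 0.008 pitch -0.004 yaw 0.0 dz -2.1
```

>>> send_rows(targets=[{"translation": [0.7, -0.6, 0], "delta_rot": [0.008, 0, 0]}, {"translation": [0.6, -0.73, 0], "delta_rot": [0, 0, 0]}, {"translation": [0.43, -0.83, 0], "delta_rot": [0, 0, 0]}, {"translation": [0.25, -0.91, 0], "delta_rot": [0, 0, 0]}, {"translation": [0.06, -0.94, 0], "delta_rot": [0, 0, 0]}, {"translation": [-0.14, -0.93, 0], "delta_rot": [0, 0, 0]}, {"translation": [-0.33, -0.88, 0], "delta_rot": [0, 0, 0]}])

```text
time_s: 26.25
position: [545.8, 206.1, 122.2]
tcp_rot: [-1.557, 0.005, -0.025]
force: [1.3, 3.6, 0.1]
finger_gap: 18.4
```

```bash
python3 circ.py 12 9
```

```text
26.3 pos [545.1 204.5 122.3] rot [-1.559  0.006 -0.026] F [ 2.   1.3 -2.5] gap 18.4 phi -159.2 r 45.1
[-0.45, -0.83] [-0.61, -0.72] [-0.74, -0.58] [-0.85, -0.41] [-0.91, -0.22] [-0.94, -0.03] [-0.93, 0.17] [-0.87, 0.36] [-0.78, 0.53] 
rot fix roll -0.012 pitch -0.006 yaw -0.004 dz -2.3
```

>>> send_rows(targets=[{"translation": [-0.45, -0.83, 0], "delta_rot": [-0.012, 0, 0]}, {"translation": [-0.61, -0.72, 0], "delta_rot": [0, 0, 0]}, {"translation": [-0.74, -0.58, 0], "delta_rot": [0, 0, 0]}, {"translation": [-0.85, -0.41, 0], "delta_rot": [0, 0, 0]}, {"translation": [-0.91, -0.22, 0], "delta_rot": [0, 0, 0]}, {"translation": [-0.94, -0.03, 0], "delta_rot": [0, 0, 0]}, {"translation": [-0.93, 0.17, 0], "delta_rot": [0, 0, 0]}, {"translation": [-0.87, 0.36, 0], "delta_rot": [0, 0, 0]}])

```text
time_s: 27.1
position: [484.5, 180.8, 122.3]
tcp_rot: [-1.563, -0.007, -0.029]
force: [6.4, 3.6, -5.5]
finger_gap: 18.5
```

```bash
python3 circ.py 12 9;python3 - <<'E'
from h import *
im=vision.grab_frame('wrist')[:,:,::-1];cv2.imwrite('pics/w8.png',im)
save('top','t8.png')
save('side','s8.png',(150,320,180,400),3)
E
```

```text
27.15 pos [483.  181.5 122.3] rot [-1.562 -0.006 -0.028] F [ 3.3  4.3 -5.4] gap 18.2 phi -64.5 r 44.9
[-0.79, 0.5] [-0.67, 0.66] [-0.51, 0.79] [-0.34, 0.88] [-0.15, 0.93] [0.05, 0.94] [0.24, 0.91] [0.43, 0.84] [0.59, 0.73] 
rot fix roll -0.009 pitch 0.006 yaw -0.002 dz -2.3
```

View pics/w8.png

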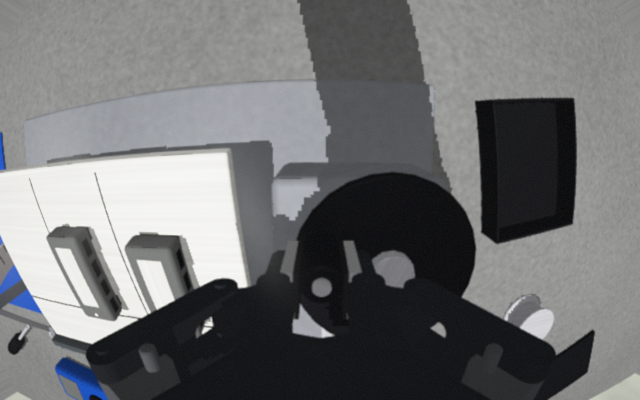

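View pics/s8.png

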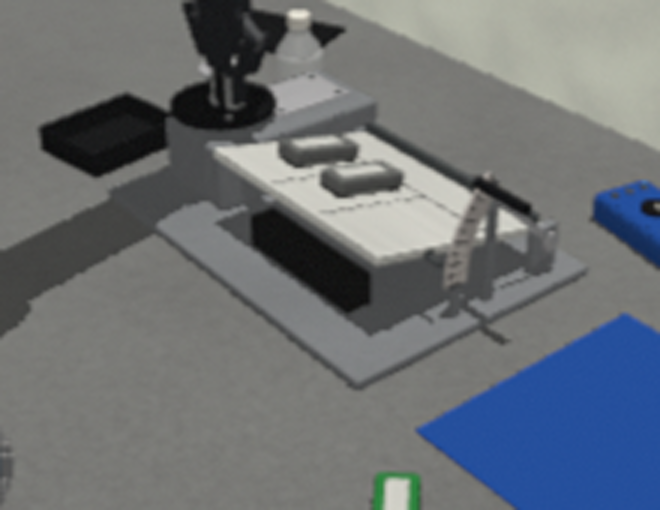

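View pics/t8.png

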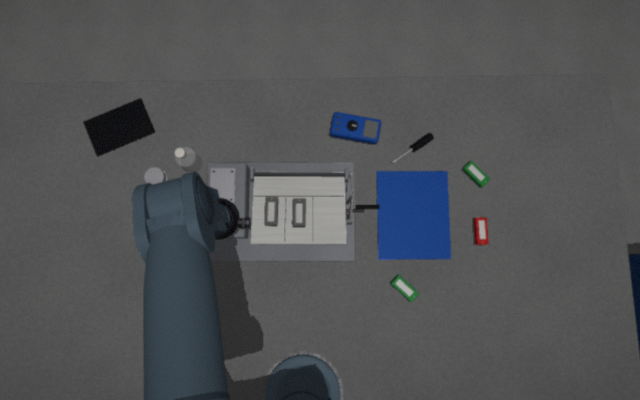

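>>> send_rows(targets=[{"translation": [-0.79, 0.5, 0], "delta_rot": [-0.009, 0, 0]}, {"translation": [-0.67, 0.66, 0], "delta_rot": [0, 0, 0]}, {"translation": [-0.51, 0.79, 0], "delta_rot": [0, 0, 0]}, {"translation": [-0.34, 0.88, 0], "delta_rot": [0, 0, 0]}, {"translation": [-0.15, 0.93, 0], "delta_rot": [0, 0, 0]}])

```text
time_s: 27.8
position: [459.3, 214.1, 122.2]
tcp_rot: [-1.584, -0.009, -0.034]
force: [1.0, -3.1, -0.6]
finger_gap: 18.1
```

```bash
cat > look.py <<'E'
import sys
from h import *
im=vision.grab_frame('top')[:,:,::-1]
n=sys.argv[1]
cv2.imwrite('pics/'+n,cv2.resize(im[155:265,240:360],None,fx=4,fy=4,interpolation=cv2.INTER_CUBIC))
# darkest hub pixels: rows of grey in board area
g=im.mean(2);
m=(g<np.percentile(g[180:240,256:344],60)*0.72);m2=np.zeros_like(m);m2[181:240,258:342]=m[181:240,258:342]
k,l,s,c=cv2.connectedComponentsWithStats(m2.astype(np.uint8))
print([(s[i].tolist(),c[i].round(1).tolist()) for i in range(1,k) if s[i][4]>40])
E
python3 circ.py 12 9; python3 look.py t9.png
```

```text
27.85 pos [459.  215.8 122.2] rot [-1.582 -0.008 -0.033] F [-1.8 -2.5  1.5] gap 18.3 phi -8.8 r 44.7
[-0.05, 0.94] [0.17, 0.92] [0.36, 0.87] [0.53, 0.77] [0.68, 0.65] [0.8, 0.49] [0.89, 0.31] [0.93, 0.12] [0.94, -0.08] 
rot fix roll 0.011 pitch 0.008 yaw 0.003 dz -2.2
[([264, 195, 15, 30, 258], [271.1, 209.3]), ([292, 198, 14, 29, 241], [298.2, 211.2])]
```

View pics/t9.png

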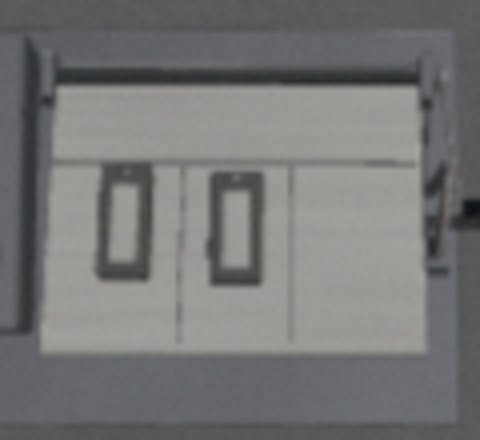

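>>> send_rows(targets=[{"translation": [-0.05, 0.94, 0], "delta_rot": [0.01, 0, 0]}, {"translation": [0.17, 0.92, 0], "delta_rot": [0, 0, 0]}, {"translation": [0, 0, 0], "delta_rot": [0, 0, 0]}, {"translation": [0, 0, 0], "delta_rot": [0, 0, 0]}])

```text
time_s: 28.3
position: [460.6, 234.8, 122.2]
tcp_rot: [-1.573, -0.008, -0.032]
force: [0.2, -4.0, 0.7]
finger_gap: 18.1
```

```bash
python3 circ.py 12 4; python3 look.py t10.png
```

```text
28.35 pos [460.6 234.7 122.2] rot [-1.573 -0.008 -0.032] F [ 2.4 -2.1 -0.7] gap 18.6 phi 15.8 r 44.8
[0.35, 0.87] [0.54, 0.77] [0.69, 0.64] [0.81, 0.48] 
rot fix roll 0.002 pitch 0.008 yaw 0.002 dz -2.2
[([264, 195, 15, 30, 256], [271.1, 209.4]), ([292, 197, 14, 29, 231], [298.3, 210.4])]
```

15.7°. Continue by about 1°.

>>> send_rows(targets=[{"translation": [0.35, 0.87, 0], "delta_rot": [0, 0, 0]}, {"translation": [0.54, 0.77, 0], "delta_rot": [0, 0, 0]}, {"translation": [0, 0, 0], "delta_rot": [0, 0, 0]}, {"translation": [0, 0, 0], "delta_rot": [0, 0, 0]}, {"translation": [0, 0, 0], "delta_rot": [0, 0, 0]}])

```text
time_s: 28.9
position: [469.2, 250.6, 122.2]
tcp_rot: [-1.575, -0.006, -0.033]
force: [0.5, -3.3, 1.2]
finger_gap: 18.6
```

```bash
python3 circ.py 12 4; python3 look.py t11.png
```

```text
28.95 pos [469.2 250.6 122.2] rot [-1.575 -0.006 -0.033] F [-0.1 -2.3  0.8] gap 18.2 phi 39.0 r 44.9
[0.68, 0.65] [0.8, 0.49] [0.89, 0.31] [0.93, 0.12] 
rot fix roll 0.004 pitch 0.006 yaw 0.003 dz -2.2
[([264, 192, 15, 29, 252], [271.1, 206.1]), ([292, 197, 14, 29, 238], [298.2, 210.7])]
```

>>> send_rows(targets=[{"translation": [0, 0, 0], "delta_rot": [0, 0, 0]}, {"translation": [0, 0, 0], "delta_rot": [0, 0, 0]}, {"translation": [0, 0, 0], "delta_rot": [0, 0, 0]}, {"translation": [0, 0, 0], "delta_rot": [0, 0, 0]}, {"translation": [0, 0, 0], "delta_rot": [0, 0, 0]}])

```text
time_s: 29.5
position: [469.2, 250.6, 122.2]
tcp_rot: [-1.574, -0.007, -0.034]
force: [0.7, -2.3, 0.5]
finger_gap: 18.6
```

```bash
python3 circ.py 12 4; python3 look.py t12.png
```

```text
29.55 pos [469.2 250.6 122.3] rot [-1.574 -0.007 -0.034] F [ 1.4 -2.5  0.5] gap 18.5 phi 39.0 r 44.9
[0.68, 0.65] [0.8, 0.49] [0.89, 0.32] [0.93, 0.12] 
rot fix roll 0.003 pitch 0.007 yaw 0.004 dz -2.3
[([264, 181, 15, 22, 174], [271.8, 193.1]), ([292, 197, 14, 29, 239], [298.2, 210.6])]
```

View pics/t12.png

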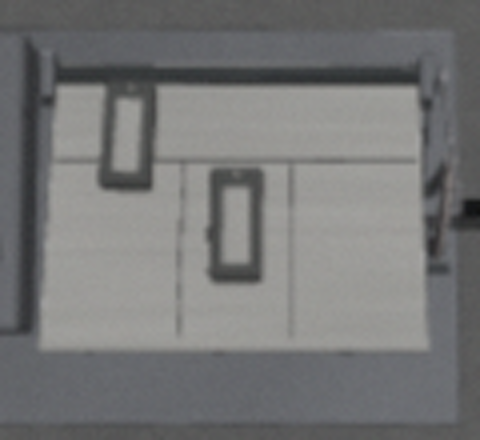

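Hub A (left lane) slid to the stop at about 16.6°, and the middle one stayed put. Releasing the crank.

>>> send_rows(targets=[{"translation": [0, 0, 0], "delta_rot": [0, 0, 0]}, {"translation": [0, 0, 0], "delta_rot": [0, 0, 0]}, {"translation": [0, 0, 0], "delta_rot": [0, 0, 0]}, {"translation": [0, 0, 0], "delta_rot": [0, 0, 0]}, {"translation": [0, 0, 1], "delta_rot": [0, 0, 0]}, {"translation": [0, 0, 3], "delta_rot": [0, 0, 0]}, {"translation": [0, 0, 4], "delta_rot": [0, 0, 0]}, {"translation": [0, 0, 4], "delta_rot": [0, 0, 0]}, {"translation": [0, 0, 4], "delta_rot": [0, 0, 0]}, {"translation": [0, 0, 0], "delta_rot": [0, 0, 0]}, {"translation": [0, 0, 0], "delta_rot": [0, 0, 0]}], claw=6)

```text
time_s: 30.7
position: [465.4, 251.7, 291.2]
tcp_rot: [-1.57, -0.004, -0.032]
force: [-0.3, 0.6, -0.7]
finger_gap: 60.0
```

```bash
python3 st.py; python3 -c "
from h import *
print(get_state()['joint_positions'].round(3))
save('wrist','w13.png')"; python3 look.py t13.png
```

```text
30.75 [465.7 251.8 291.5] [-1.569 -0.005 -0.032] [0.6 0.6 1. ] 59.8
[ 3.76e-01  2.70e-01  8.50e-02  1.38e+00 -1.00e-03  4.08e-01]
[([265, 181, 14, 21, 162], [272.0, 192.5]), ([292, 197, 14, 29, 239], [298.2, 210.6])]
```

View pics/w13.png

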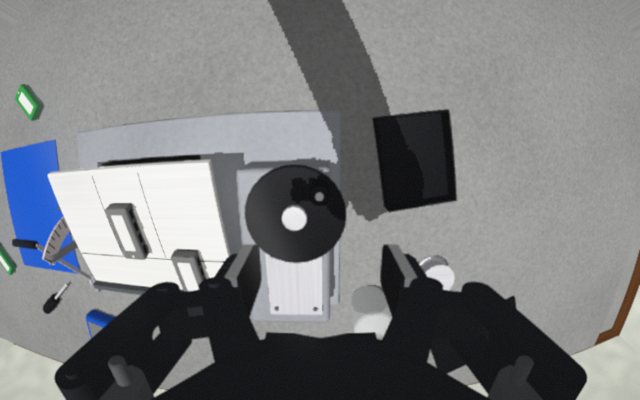

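```bash
python3 - <<'E'
from h import *
s=get_state();c=vision.get_calibration('wrist');R=np.array(c['R']);o=-R.T@np.array(c['t'])
print(o-s['position'],R[2])
for q in ['marker_grip','marker_tip','pointer']:
    for cam in ['wrist','top','side']:
        if q=='marker_grip': vision.grab_frame(cam)
        print(q,cam,[(np.round(x['at'],1).tolist(),round(x['conf'],2)) for x in vision.find_in(q,cam)][:2])
E
```

```text
[-66.36034178   2.06343498 142.09112015] [ 0.26426147 -0.00870906 -0.96441175]
marker_grip wrist [([524.6, -152.3, 152.5], 0.71), ([569.9, 78.6, 96.2], 0.67)]
marker_grip top [([523.1, -162.4, 158.9], 0.63)]
marker_grip side []
marker_tip wrist [([526.5, -150.4, 150.7], 0.9)]
marker_tip top [([523.5, -162.1, 162.3], 0.64), ([517.0, -2.2, 113.8], 0.62)]
marker_tip side [([518.5, -164.1, 154.6], 0.65)]
pointer wrist [([500.1, 26.8, 100.5], 0.77)]
pointer top [([521.4, -9.3, 94.3], 0.56), ([632.1, 426.3, 35.1], 0.52)]
pointer side [([489.5, -29.5, 101.5], 0.57)]
```

>>> send_rows(targets=[{"translation": [0.4, -2, 0], "delta_rot": [0, 0, -0.1]}, {"translation": [0.45, -3.7, 0], "delta_rot": [0, 0, -0.13]}, {"translation": [0.45, -3.7, 0], "delta_rot": [0, 0, -0.13]}, {"translation": [0.45, -3.7, 0], "delta_rot": [0, 0, -0.13]}, {"translation": [0.45, -3.7, 0], "delta_rot": [0, 0, -0.13]}, {"translation": [0.45, -3.7, 0], "delta_rot": [0, 0, -0.13]}, {"translation": [0.45, -3.7, 0], "delta_rot": [0, 0, -0.13]}, {"translation": [0.45, -3.7, 0], "delta_rot": [0, 0, -0.13]}, {"translation": [0.45, -3.7, 0], "delta_rot": [0, 0, -0.13]}, {"translation": [0.45, -3.7, 0], "delta_rot": [0, 0, -0.13]}, {"translation": [0.4, -3.5, 0], "delta_rot": [0, 0, -0.13]}, {"translation": [0.3, -2.5, 0], "delta_rot": [0, 0, -0.13]}, {"translation": [0, 0, 0], "delta_rot": [0, 0, 0]}, {"translation": [0, 0, 0], "delta_rot": [0, 0, 0]}])

```text
time_s: 32.85
position: [516.9, -177.6, 290.5]
tcp_rot: [-1.565, -0.006, -1.622]
force: [0.1, 1.5, -0.4]
finger_gap: 60.2
```

```bash
python3 st.py; python3 -c "
from h import *
print(get_state()['joint_positions'].round(3))
save('wrist','w14.png')"
```

```text
32.9 [ 516.9 -177.4  290.4] [-1.565 -0.006 -1.622] [ 0.9  0.9 -0.4] 59.8
[-0.445  0.305  0.129  1.388 -0.003  1.177]
```

View pics/w14.png

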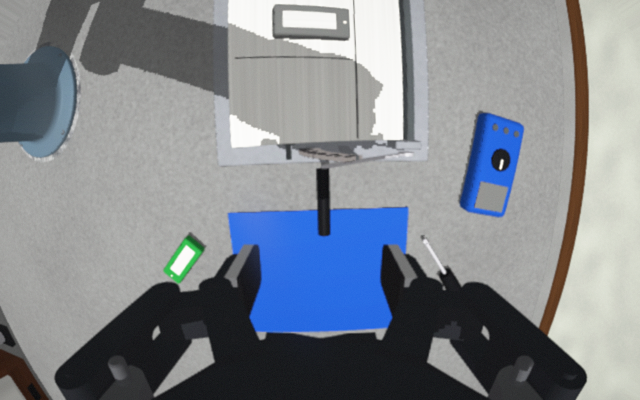

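```bash
python3 - <<'E'
from h import *
im=vision.grab_frame('wrist')[:,:,::-1];c=vision.get_calibration('wrist')
cv2.imwrite('pics/w15.png',cv2.resize(im[125:245,215:435],None,fx=3.6,fy=3.6,interpolation=cv2.INTER_CUBIC))
t=vision.grab_frame('top')[:,:,::-1]
cv2.imwrite('pics/t15.png',cv2.resize(t[160:240,330:400],None,fx=8,fy=8,interpolation=cv2.INTER_CUBIC))
for z in (150,158,165): print(z,watz((324,236),z,c).round(1),watz((322,170),z,c).round(1),atz('top',(380,207),z).round(1))
for z in (85,93,100): print(z,watz((289,157),z,c).round(1),watz((289,145),z,c).round(1))
E
```

```text
150 [ 519.5 -219.4  150. ] [ 520.7 -154.5  150. ] [ 517.8 -220.   150. ]
158 [ 519.5 -216.3  158. ] [ 520.6 -153.2  158. ] [ 516.9 -218.5  158. ]
165 [ 519.5 -213.6  165. ] [ 520.6 -152.1  165. ] [ 516.2 -217.3  165. ]
85 [ 484.5 -148.    85. ] [ 485.3 -134.4   85. ]
93 [ 485.3 -147.1   93. ] [ 486.1 -133.8   93. ]
100 [ 486.  -146.3  100. ] [ 486.8 -133.3  100. ]
```

View pics/w15.png

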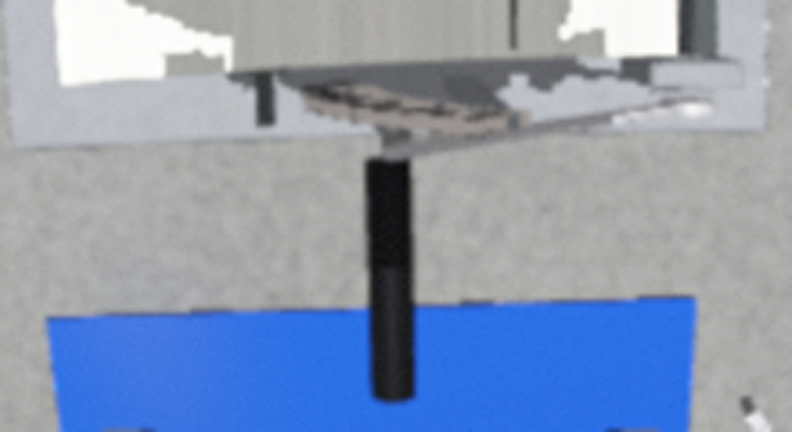

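View pics/t15.png

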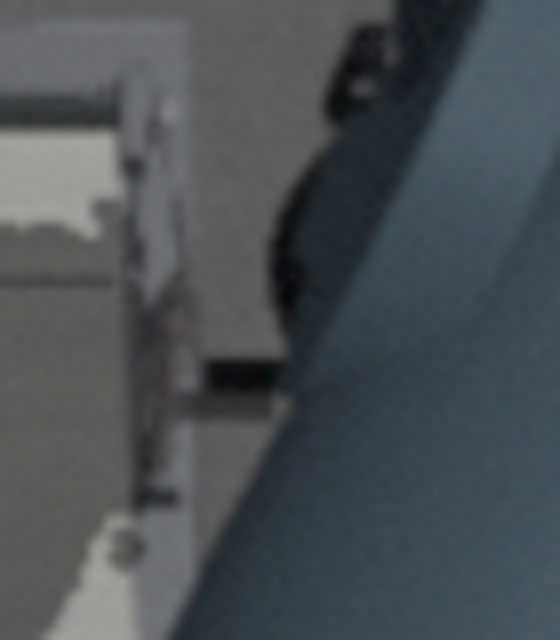

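>>> send_rows(targets=[{"translation": [0.2, -1.2, -1], "delta_rot": [0, 0, 0.02]}, {"translation": [0, -0.8, -2], "delta_rot": [0, 0, 0]}, {"translation": [0, 0, -2.5], "delta_rot": [0, 0, 0]}, {"translation": [0, 0, -2], "delta_rot": [0, 0, 0]}, {"translation": [0, 0, -1], "delta_rot": [0, 0, 0]}, {"translation": [0, 0, 0], "delta_rot": [0, 0, 0]}, {"translation": [0, 0, 0], "delta_rot": [0, 0, 0]}])

```text
time_s: 33.75
position: [520.2, -190.1, 206.2]
tcp_rot: [-1.561, -0.007, -1.585]
force: [0.2, 0.2, 0.5]
finger_gap: 60.1
```

```bash
python3 st.py
```

```text
33.8 [ 520.3 -190.2  206.4] [-1.56  -0.007 -1.586] [ 0.2 -0.9 -0.8] 59.5
```

>>> send_rows(targets=[{"translation": [0, -1.1, -0.6], "delta_rot": [0.007, 0.011, 0]}, {"translation": [0, 0, -1.2], "delta_rot": [0, 0, 0]}, {"translation": [0, 0, -1.2], "delta_rot": [0, 0, 0]}, {"translation": [0, 0, 0], "delta_rot": [0, 0, 0]}])

```text
time_s: 34.2
position: [522.2, -203.3, 176.5]
tcp_rot: [-1.568, -0.002, -1.586]
force: [0.4, -0.5, -0.1]
finger_gap: 59.8
```

```bash
python3 st.py
```

```text
34.25 [ 522.5 -203.4  177.2] [-1.567 -0.002 -1.585] [ 0.1 -0.1 -0.4] 60.3
```

>>> send_rows(targets=[{"translation": [-0.3, 0.3, -1], "delta_rot": [0, 0, 0]}, {"translation": [0, 0, -1.2], "delta_rot": [0, 0, 0]}, {"translation": [0, 0, -0.8], "delta_rot": [0, 0, 0]}, {"translation": [0, 0, -0.3], "delta_rot": [0, 0, 0]}, {"translation": [0, 0, 0], "delta_rot": [0, 0, 0]}])

```text
time_s: 34.75
position: [519.7, -200.5, 142.6]
tcp_rot: [-1.566, -0.003, -1.585]
force: [-0.2, -0.3, 0.4]
finger_gap: 59.8
```

```bash
python3 st.py;  python3 -c "
from h import *
save('wrist','w16.png')"
```

```text
34.8 [ 519.8 -200.5  142.9] [-1.566 -0.003 -1.585] [ 0.2 -0.3 -1.4] 59.8
```

View pics/w16.png

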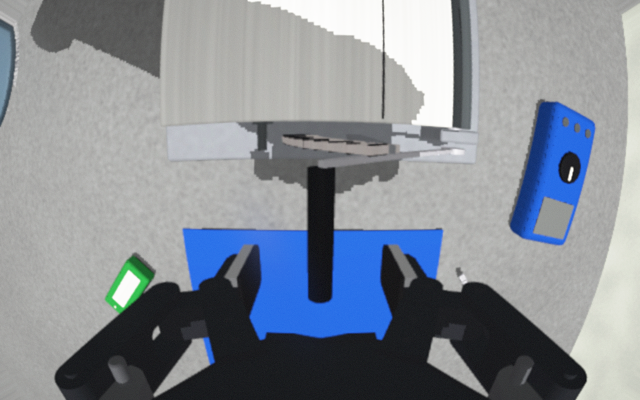

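The pin lies centred between the jaws (its end at (320,298)). Closing gently.

>>> send_rows(targets=[{"translation": [0, 0, 0], "delta_rot": [0, 0, 0]}, {"translation": [0, 0, 0], "delta_rot": [0, 0, 0]}, {"translation": [0, 0, 0], "delta_rot": [0, 0, 0]}, {"translation": [0, 0, 0], "delta_rot": [0, 0, 0]}, {"translation": [0, 0, 0], "delta_rot": [0, 0, 0]}, {"translation": [0, 0, 0], "delta_rot": [0, 0, 0]}], claw=0.6, squeeze=30)

```text
time_s: 35.45
position: [520.6, -201.2, 144.7]
tcp_rot: [-1.564, -0.004, -1.586]
force: [0.1, 0.5, 0.0]
finger_gap: 10.4
```

```bash
python3 st.py
```

```text
35.5 [ 520.6 -201.2  144.7] [-1.564 -0.004 -1.586] [0.4 1.  0.2] 10.8
```

>>> send_rows(targets=[{"translation": [-0.6, 0, -0.65], "delta_rot": [0, 0, 0]}, {"translation": [-0.57, 0, -0.7], "delta_rot": [0, 0, 0]}, {"translation": [-0.53, 0, -0.73], "delta_rot": [0, 0, 0]}, {"translation": [-0.48, 0, -0.76], "delta_rot": [0, 0, 0]}, {"translation": [0, 0, 0], "delta_rot": [0, 0, 0]}])

```text
time_s: 36.0
position: [498.3, -200.6, 115.4]
tcp_rot: [-1.56, -0.004, -1.586]
force: [0.0, -0.1, -1.9]
finger_gap: 10.5
```

```bash
python3 st.py;  python3 -c "
from h import *
save('wrist','w17.png',(90,310,200,500),2.6)
s=get_state()['position'];h=np.array([627.9,50-10.1]);d=h-s[[0,2]];d[1]*=-1
print(np.hypot(*d),np.arctan2(d[1],d[0]))"
```

```text
36.05 [ 498.5 -200.7  115.7] [-1.56  -0.004 -1.586] [-0.2 -0.1 -1.6] 10.3
149.94640313725174 0.5321061994791795
```

View pics/w17.png

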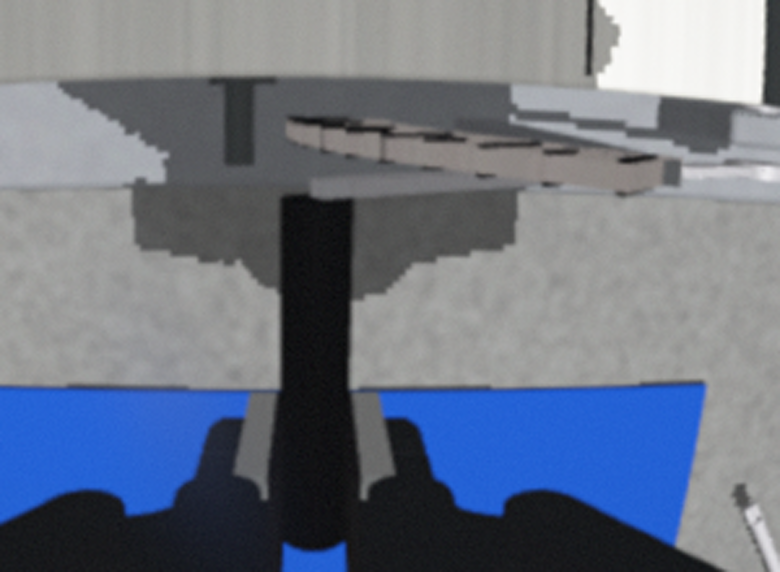

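>>> send_rows(targets=[{"translation": [-0.44, 0, -0.79], "delta_rot": [0, 0, 0]}, {"translation": [-0.38, 0, -0.81], "delta_rot": [0, 0, 0]}, {"translation": [-0.35, 0, -0.85], "delta_rot": [0, 0, 0]}, {"translation": [-0.1, 0, -0.3], "delta_rot": [0, 0, 0]}, {"translation": [0, 0, 0], "delta_rot": [0, 0, 0]}])

```text
time_s: 36.6
position: [485.3, -200.4, 86.4]
tcp_rot: [-1.559, -0.003, -1.585]
force: [0.1, 0.4, 0.5]
finger_gap: 10.7
```

```bash
python3 st.py;  python3 -c "
from h import *
save('wrist','w18.png',(90,310,200,500),2.6)
s=get_state()['position'];h=np.array([627.9,50-10.1]);d=h-s[[0,2]];d[1]*=-1
print(np.hypot(*d),np.arctan2(d[1],d[0]))"
```

```text
36.65 [ 485.3 -200.3   86.5] [-1.559 -0.003 -1.585] [ 0.2  0.3 -1.1] 10.6
150.06749407338614 0.3171097794635754
```

View pics/w18.png

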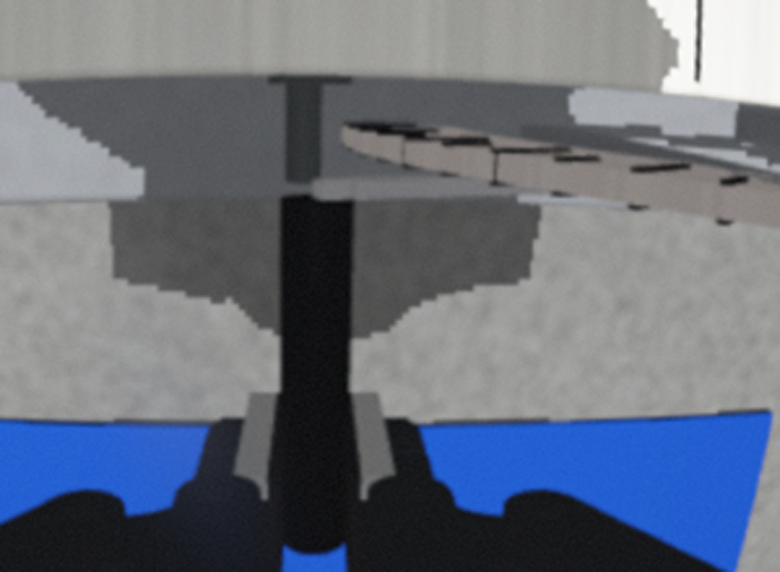

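>>> send_rows(targets=[{"translation": [-0.14, 0, -0.45], "delta_rot": [0, 0, 0]}, {"translation": [0, 0, 0], "delta_rot": [0, 0, 0]}, {"translation": [0, 0, 0], "delta_rot": [0, 0, 0]}])

```text
time_s: 37.0
position: [483.9, -200.4, 82.1]
tcp_rot: [-1.56, -0.003, -1.585]
force: [-1.6, -0.1, 2.0]
finger_gap: 10.8
```

```bash
python3 st.py;  python3 -c "
from h import *
save('wrist','w19.png',(90,310,200,500),2.6)
save('side','s19.png',(190,270,290,400),7)
s=get_state()['position'];h=np.array([627.9,50-10.1]);d=h-s[[0,2]];d[1]*=-1
print(np.hypot(*d),np.arctan2(d[1],d[0]))
print(proj('side',[485.5,-147,92.9]), proj('side',[484.5,-180,92.9]),proj('side',[485.5,-147,97.9]))"
```

```text
37.05 [ 483.9 -200.3   82.2] [-1.56  -0.003 -1.585] [-1.7  1.9  0.5] 10.5
150.06492871231325 0.2853344690359769
[326.78369108 234.05814359] [334.98925586 239.24120595] [326.84115992 232.49546813]
```

View pics/w19.png

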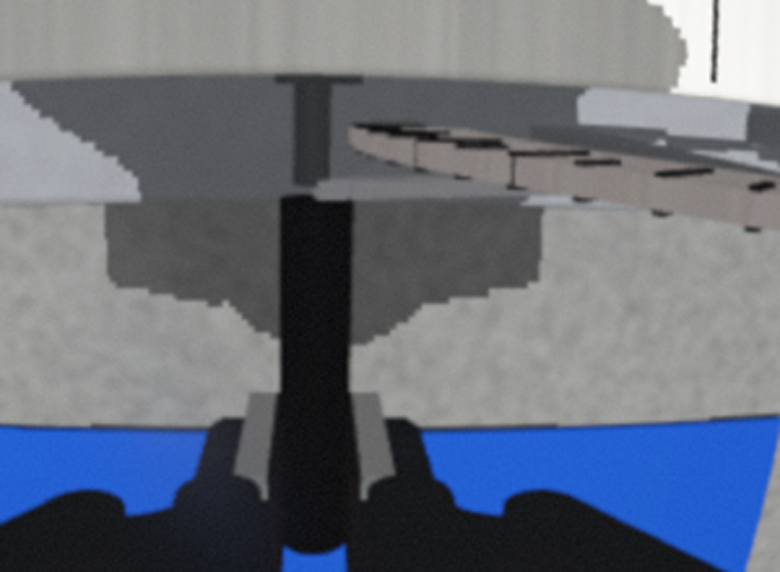

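View pics/s19.png

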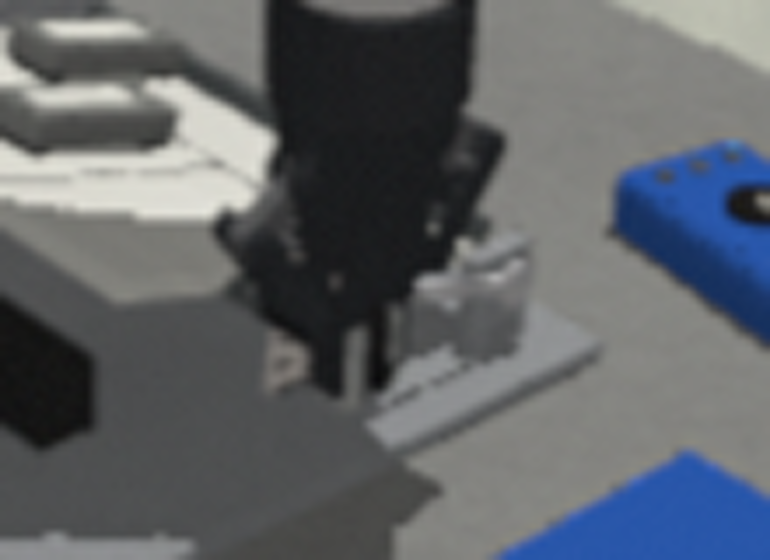

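>>> send_rows(targets=[{"translation": [0, 0, 0], "delta_rot": [0, 0, 0]}, {"translation": [0, 0, 0], "delta_rot": [0, 0, 0]}, {"translation": [0, 0, 0], "delta_rot": [0, 0, 0]}, {"translation": [0, 0, 0], "delta_rot": [0, 0, 0]}, {"translation": [0, 0, 1], "delta_rot": [0, 0, 0]}, {"translation": [0, 0, 2], "delta_rot": [0, 0, 0]}, {"translation": [0, 0, 3], "delta_rot": [0, 0, 0]}, {"translation": [0, 0, 3], "delta_rot": [0, 0, 0]}, {"translation": [0, 0, 3], "delta_rot": [0, 0, 0]}, {"translation": [0, 0, 0], "delta_rot": [0, 0, 0]}], claw=6)

```text
time_s: 38.15
position: [482.7, -200.3, 209.1]
tcp_rot: [-1.56, -0.004, -1.584]
force: [-0.3, 0.4, 0.4]
finger_gap: 59.9
```

```bash
python3 st.py;  python3 -c "
from h import *
save('wrist','w20.png',(60,280,200,500),2.6)
save('side','s20.png',(190,270,290,400),7)"
```

```text
38.2 [ 481.9 -199.9  207.2] [-1.563 -0.003 -1.584] [ 0.6 -0.7 -1. ] 59.9
```

View pics/w20.png

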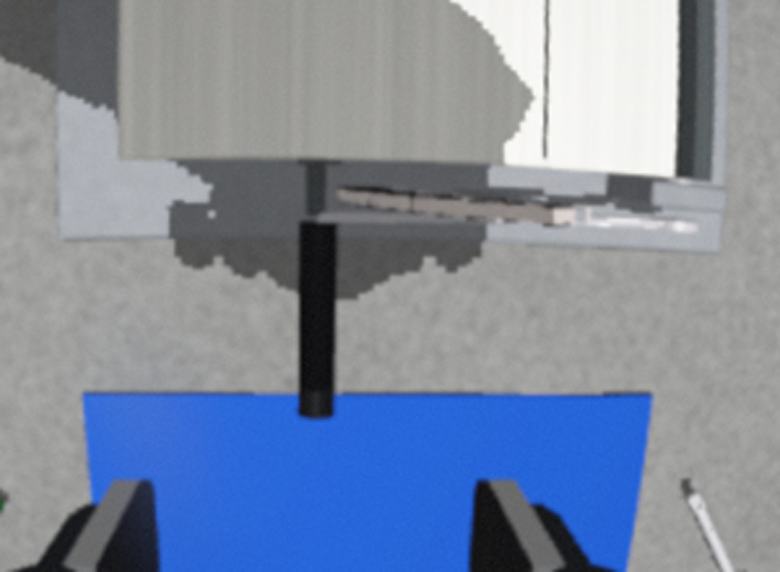

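View pics/s20.png

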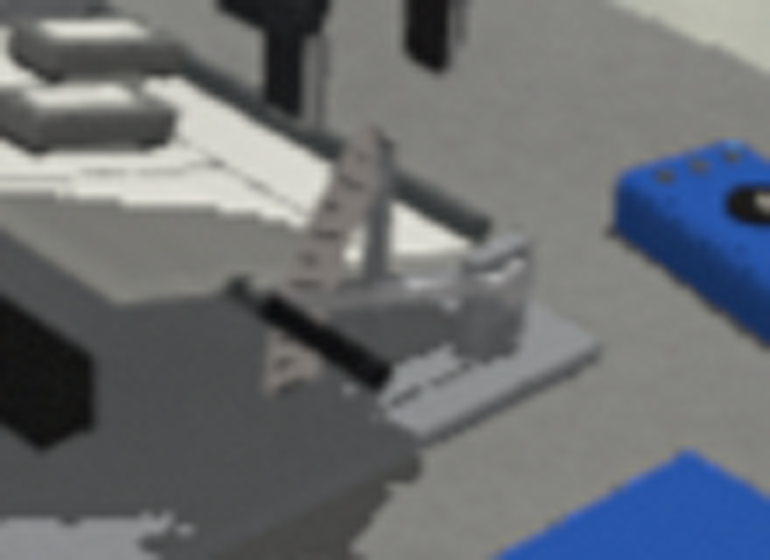

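>>> send_rows(targets=[{"translation": [0, 0, 3], "delta_rot": [0, 0, 0]}, {"translation": [0, 0, 4], "delta_rot": [0, 0, 0]}, {"translation": [0, 2, 2], "delta_rot": [0, 0, 0.1]}, {"translation": [-0.05, 3.8, 0], "delta_rot": [0, 0, 0.13]}, {"translation": [-0.05, 3.8, 0], "delta_rot": [0, 0, 0.13]}, {"translation": [-0.05, 3.8, 0], "delta_rot": [0, 0, 0.13]}, {"translation": [-0.1, 3.8, 0], "delta_rot": [0, 0, 0.13]}, {"translation": [-0.1, 3.8, 0], "delta_rot": [0, 0, 0.13]}, {"translation": [-0.1, 3.8, 0], "delta_rot": [0, 0, 0.13]}, {"translation": [-0.1, 3.8, 0], "delta_rot": [0, 0, 0.13]}, {"translation": [-0.1, 3.8, 0], "delta_rot": [0, 0, 0.13]}, {"translation": [-0.1, 3.8, 0], "delta_rot": [0, 0, 0.13]}, {"translation": [-0.1, 3.5, 0], "delta_rot": [0, 0, 0.13]}, {"translation": [-0.1, 2.5, 0], "delta_rot": [0, 0, 0.1]}, {"translation": [0, 0, 0], "delta_rot": [0, 0, 0]}, {"translation": [0, 0, 0], "delta_rot": [0, 0, 0]}])

```text
time_s: 39.9
position: [453.6, 239.7, 270.8]
tcp_rot: [-1.599, 0.034, -0.026]
force: [-0.2, -0.1, 0.4]
finger_gap: 60.2
```

```bash
python3 st.py
```

```text
39.95 [453.6 239.5 270.8] [-1.599  0.034 -0.026] [0.9 0.4 0.2] 59.8
```

>>> send_rows(targets=[{"translation": [1, 0.7, -1], "delta_rot": [0.028, -0.034, 0]}, {"translation": [0.5, 0.4, -2], "delta_rot": [0, 0, 0]}, {"translation": [0, 0, -2.5], "delta_rot": [0, 0, 0]}, {"translation": [0, 0, -1.5], "delta_rot": [0, 0, 0]}, {"translation": [0, 0, 0], "delta_rot": [0, 0, 0]}, {"translation": [0, 0, 0], "delta_rot": [0, 0, 0]}])

```text
time_s: 40.55
position: [469.2, 242.8, 197.4]
tcp_rot: [-1.572, 0.002, -0.042]
force: [0.7, -0.4, 0.5]
finger_gap: 60.2
```

```bash
python3 st.py
```

```text
40.6 [469.2 242.9 197.4] [-1.572  0.002 -0.041] [-0.3  0.6  0.4] 60.2
```

>>> send_rows(targets=[{"translation": [0, 0.8, -0.5], "delta_rot": [0, 0, 0.01]}, {"translation": [0, 0, -0.8], "delta_rot": [0, 0, 0]}, {"translation": [0, 0, -0.5], "delta_rot": [0, 0, 0]}, {"translation": [0, 0, 0], "delta_rot": [0, 0, 0]}])

```text
time_s: 41.0
position: [471.1, 251.8, 180.6]
tcp_rot: [-1.57, -0.002, -0.032]
force: [0.2, -0.7, 0.3]
finger_gap: 59.5
```

```bash
python3 st.py; python3 - <<'E'
from h import *
save('wrist','w21.png')
c=vision.get_calibration('wrist')
ph=np.radians(39);M=lambda a:np.array([[np.cos(a),-np.sin(a)],[np.sin(a),np.cos(a)]])
q=np.array([501.5,221.3])+M(-.025)@(45*np.array([-np.cos(ph),np.sin(ph)]));print(q,wproj([*q,156],c))
E
```

```text
41.05 [471.2 251.8 180.9] [-1.57  -0.003 -0.032] [-0.2  0.2 -1.1] 60.7
[467.24727147 250.48476638] [317.97471149 232.89954381]
```

View pics/w21.png

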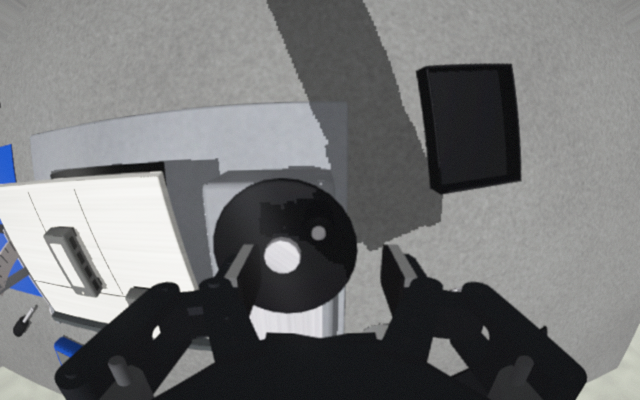

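>>> send_rows(targets=[{"translation": [-0.2, -0.1, -1.2], "delta_rot": [0, 0, 0]}, {"translation": [0, 0, -1.2], "delta_rot": [0, 0, 0]}, {"translation": [0, 0, -1.2], "delta_rot": [0, 0, 0]}, {"translation": [0, 0, -0.8], "delta_rot": [0, 0, 0]}, {"translation": [0, 0, 0], "delta_rot": [0, 0, 0]}])

```text
time_s: 41.6
position: [470.2, 251.2, 136.1]
tcp_rot: [-1.569, -0.005, -0.032]
force: [0.2, 0.4, 0.4]
finger_gap: 59.5
```

```bash
python3 st.py
```

```text
41.65 [470.4 251.4 136.7] [-1.569 -0.006 -0.032] [0.2 0.3 0.6] 59.9
```

>>> send_rows(targets=[{"translation": [-0.2, 0, -0.7], "delta_rot": [0, 0.005, 0]}, {"translation": [0, 0, -0.6], "delta_rot": [0, 0, 0]}, {"translation": [0, 0, -0.2], "delta_rot": [0, 0, 0]}, {"translation": [0, 0, 0], "delta_rot": [0, 0, 0]}])

```text
time_s: 42.05
position: [469.3, 251.7, 121.6]
tcp_rot: [-1.568, -0.003, -0.032]
force: [0.6, -1.1, 0.6]
finger_gap: 60.1
```

>>> send_rows(targets=[{"translation": [0, 0, 0], "delta_rot": [0, 0, 0]}, {"translation": [0, 0, 0], "delta_rot": [0, 0, 0]}, {"translation": [0, 0, 0], "delta_rot": [0, 0, 0]}, {"translation": [0, 0, 0], "delta_rot": [0, 0, 0]}, {"translation": [0, 0, 0], "delta_rot": [0, 0, 0]}], claw=1.2, squeeze=60)

```text
time_s: 42.55
position: [469.8, 251.4, 122.3]
tcp_rot: [-1.569, -0.004, -0.032]
force: [0.1, 0.1, -0.4]
finger_gap: 18.2
```

```bash
python3 circ.py -12 8
```

```text
42.6 pos [469.8 251.4 122.3] rot [-1.569 -0.004 -0.032] F [-0.2 -0.1  0.3] gap 18.4 phi 40.3 r 45.0
[-0.55, -0.76] [-0.38, -0.86] [-0.19, -0.92] [0.0, -0.94] [0.2, -0.92] [0.39, -0.86] [0.56, -0.76] [0.7, -0.63] 
rot fix roll -0.002 pitch 0.004 yaw 0.002 dz -2.3
```

>>> send_rows(targets=[{"translation": [-0.55, -0.76, 0], "delta_rot": [0, 0, 0]}, {"translation": [-0.38, -0.86, 0], "delta_rot": [0, 0, 0]}, {"translation": [-0.19, -0.92, 0], "delta_rot": [0, 0, 0]}, {"translation": [0, -0.94, 0], "delta_rot": [0, 0, 0]}, {"translation": [0.2, -0.92, 0], "delta_rot": [0, 0, 0]}, {"translation": [0.39, -0.86, 0], "delta_rot": [0, 0, 0]}])

```text
time_s: 43.2
position: [465.4, 197.6, 122.4]
tcp_rot: [-1.563, -0.008, -0.03]
force: [4.6, 6.1, -7.2]
finger_gap: 18.4
```

```bash
python3 circ.py -12 8
```

```text
43.25 pos [466.3 196.2 122.3] rot [-1.565 -0.009 -0.031] F [ 2.9  2.  -3.5] gap 18.4 phi -35.7 r 44.9
[0.6, -0.73] [0.74, -0.58] [0.85, -0.41] [0.91, -0.22] [0.94, -0.03] [0.93, 0.17] [0.87, 0.36] [0.78, 0.53] 
rot fix roll -0.006 pitch 0.009 yaw 0.001 dz -2.3
```

>>> send_rows(targets=[{"translation": [0.6, -0.73, 0], "delta_rot": [0, 0.008, 0]}, {"translation": [0.74, -0.58, 0], "delta_rot": [0, 0, 0]}, {"translation": [0.85, -0.41, 0], "delta_rot": [0, 0, 0]}, {"translation": [0.91, -0.22, 0], "delta_rot": [0, 0, 0]}, {"translation": [0.94, -0.03, 0], "delta_rot": [0, 0, 0]}, {"translation": [0.93, 0.17, 0], "delta_rot": [0, 0, 0]}, {"translation": [0.87, 0.36, 0], "delta_rot": [0, 0, 0]}])

```text
time_s: 43.95
position: [522.1, 180.6, 122.2]
tcp_rot: [-1.556, 0.011, -0.032]
force: [-3.1, 2.8, 3.4]
finger_gap: 18.3
```

```bash
python3 circ.py -12 8
```

```text
44.0 pos [523.8 181.4 122.3] rot [-1.555  0.009 -0.032] F [-0.2  3.5  0.1] gap 18.0 phi -118.4 r 45.0
[0.79, 0.51] [0.67, 0.66] [0.51, 0.79] [0.34, 0.88] [0.15, 0.93] [-0.05, 0.94] [-0.24, 0.91] [-0.43, 0.84] 
rot fix roll -0.016 pitch -0.009 yaw 0.002 dz -2.3
```

>>> send_rows(targets=[{"translation": [0.79, 0.51, 0], "delta_rot": [-0.014, -0.008, 0]}, {"translation": [0.67, 0.66, 0], "delta_rot": [0, 0, 0]}, {"translation": [0.51, 0.79, 0], "delta_rot": [0, 0, 0]}, {"translation": [0.34, 0.88, 0], "delta_rot": [0, 0, 0]}, {"translation": [0.15, 0.93, 0], "delta_rot": [0, 0, 0]}, {"translation": [-0.05, 0.94, 0], "delta_rot": [0, 0, 0]}, {"translation": [-0.24, 0.91, 0], "delta_rot": [0, 0, 0]}])

```text
time_s: 44.7
position: [545.4, 238.7, 122.2]
tcp_rot: [-1.577, 0.004, -0.034]
force: [-5.5, -4.6, 5.5]
finger_gap: 18.5
```

```bash
python3 circ.py -12 8
```

```text
44.75 pos [544.6 240.2 122.2] rot [-1.576  0.005 -0.032] F [-4.  -1.5  3.7] gap 18.5 phi 154.1 r 45.3
[-0.5, 0.8] [-0.64, 0.69] [-0.77, 0.55] [-0.86, 0.38] [-0.92, 0.19] [-0.94, -0.01] [-0.92, -0.2] [-0.86, -0.39] 
rot fix roll 0.005 pitch -0.005 yaw 0.002 dz -2.2
```

>>> send_rows(targets=[{"translation": [-0.5, 0.8, 0], "delta_rot": [0.005, 0, 0]}, {"translation": [-0.64, 0.69, 0], "delta_rot": [0, 0, 0]}, {"translation": [-0.77, 0.55, 0], "delta_rot": [0, 0, 0]}, {"translation": [-0.86, 0.38, 0], "delta_rot": [0, 0, 0]}, {"translation": [-0.92, 0.19, 0], "delta_rot": [0, 0, 0]}, {"translation": [-0.94, -0.01, 0], "delta_rot": [0, 0, 0]}, {"translation": [-0.92, -0.2, 0], "delta_rot": [0, 0, 0]}, {"translation": [-0.86, -0.39, 0], "delta_rot": [0, 0, 0]}])

```text
time_s: 45.55
position: [482.2, 261.4, 122.3]
tcp_rot: [-1.577, -0.009, -0.033]
force: [4.3, -3.6, -1.8]
finger_gap: 18.2
```

```bash
python3 circ.py -10 6
```

```text
45.6 pos [480.6 260.4 122.3] rot [-1.579 -0.007 -0.033] F [ 1.6 -4.4 -1.4] gap 18.3 phi 58.2 r 45.1
[-0.63, -0.46] [-0.55, -0.56] [-0.45, -0.65] [-0.33, -0.71] [-0.2, -0.76] [-0.06, -0.78] 
rot fix roll 0.008 pitch 0.007 yaw 0.003 dz -2.3
```

>>> send_rows(targets=[{"translation": [-0.63, -0.46, 0], "delta_rot": [0.008, 0, 0]}, {"translation": [-0.55, -0.56, 0], "delta_rot": [0, 0, 0]}, {"translation": [-0.45, -0.65, 0], "delta_rot": [0, 0, 0]}, {"translation": [-0.33, -0.71, 0], "delta_rot": [0, 0, 0]}, {"translation": [-0.1, -0.4, 0], "delta_rot": [0, 0, 0]}, {"translation": [0, 0, 0], "delta_rot": [0, 0, 0]}, {"translation": [0, 0, 0], "delta_rot": [0, 0, 0]}])

```text
time_s: 46.3
position: [460.1, 233.2, 122.3]
tcp_rot: [-1.564, -0.011, -0.033]
force: [3.5, -0.2, -2.8]
finger_gap: 18.8
```

```bash
python3 circ.py -10 6
```

```text
46.35 pos [460.  233.3 122.3] rot [-1.564 -0.011 -0.033] F [ 3.7  0.1 -3.9] gap 18.3 phi 13.7 r 44.9
[-0.15, -0.77] [-0.0, -0.78] [0.13, -0.77] [0.27, -0.74] [0.39, -0.68] [0.5, -0.6] 
rot fix roll -0.007 pitch 0.011 yaw 0.003 dz -2.3
```

>>> send_rows(targets=[{"translation": [-0.15, -0.7, 0], "delta_rot": [0, 0, 0]}, {"translation": [0, 0, 0], "delta_rot": [0, 0, 0]}, {"translation": [0, 0, 0], "delta_rot": [0, 0, 0]}])

```text
time_s: 46.65
position: [458.8, 225.9, 122.3]
tcp_rot: [-1.564, -0.011, -0.033]
force: [4.0, 0.5, -4.1]
finger_gap: 18.4
```

>>> send_rows(targets=[{"translation": [0, 0, 0], "delta_rot": [0, 0, 0]}, {"translation": [0, 0, 0], "delta_rot": [0, 0, 0]}, {"translation": [0, 0, 0], "delta_rot": [0, 0, 0]}, {"translation": [0, 0, 0], "delta_rot": [0, 0, 0]}, {"translation": [0, 0, 1], "delta_rot": [0, 0, 0]}, {"translation": [0, 0, 3], "delta_rot": [0, 0, 0]}, {"translation": [0, 0, 4], "delta_rot": [0, 0, 0]}, {"translation": [0, 0, 3], "delta_rot": [0, 0, 0]}, {"translation": [0, 0, 0], "delta_rot": [0, 0, 0]}, {"translation": [0, 0, 0], "delta_rot": [0, 0, 0]}], claw=6)

```text
time_s: 47.65
position: [453.6, 226.4, 238.8]
tcp_rot: [-1.562, -0.004, -0.031]
force: [-0.7, -0.9, -0.2]
finger_gap: 60.0
```

```bash
python3 st.py;  python3 -c "
from h import *
save('wrist','w22.png')"
```

```text
47.7 [453.7 226.5 238.9] [-1.562 -0.005 -0.031] [ 0.2 -0.1  0.3] 60.1
```

View pics/w22.png

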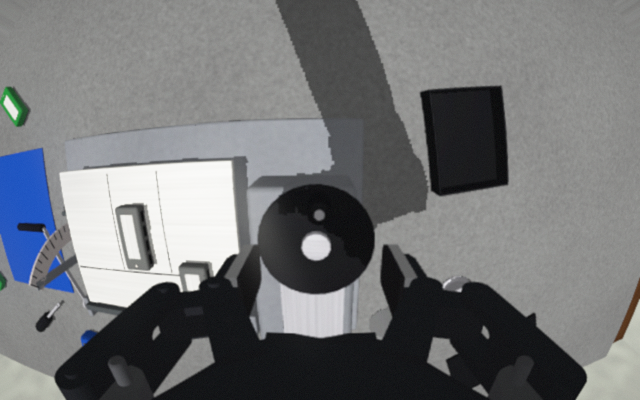

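>>> send_rows(targets=[{"translation": [1.2, -1.5, 0], "delta_rot": [0, 0, 0]}, {"translation": [2, -2.5, 0], "delta_rot": [0, 0, 0]}, {"translation": [2.6, -3.2, 0], "delta_rot": [0, 0, 0]}, {"translation": [2.6, -3.2, 0], "delta_rot": [0, 0, 0]}, {"translation": [2.6, -3.2, 0], "delta_rot": [0, 0, 0]}, {"translation": [1, -1.5, 0], "delta_rot": [0, 0, 0]}, {"translation": [0, 0, 0], "delta_rot": [0, 0, 0]}, {"translation": [0, 0, 0], "delta_rot": [0, 0, 0]}, {"translation": [0, 0, 0], "delta_rot": [0, 0, 0]}], claw=8.5)

```text
time_s: 48.65
position: [567.6, 71.1, 225.7]
tcp_rot: [-1.563, 0.02, -0.026]
force: [0.2, -0.8, 0.2]
finger_gap: 84.9
```

```bash
python3 st.py;  python3 -c "
from h import *
save('wrist','w23.png')
print([(np.round(x['at'],1).tolist(),round(x['conf'],2)) for x in vision.find_in('hub1_mid','wrist')][:5])"
```

```text
48.7 [567.4  71.3 225.8] [-1.563  0.02  -0.025] [-1.  -0.  -0.4] 85.0
[([631.0, -526.2, 14.9], 0.9), ([295.4, -300.0, 21.3], 0.9), ([575.3, 74.2, 77.6], 0.55)]
```

View pics/w23.png

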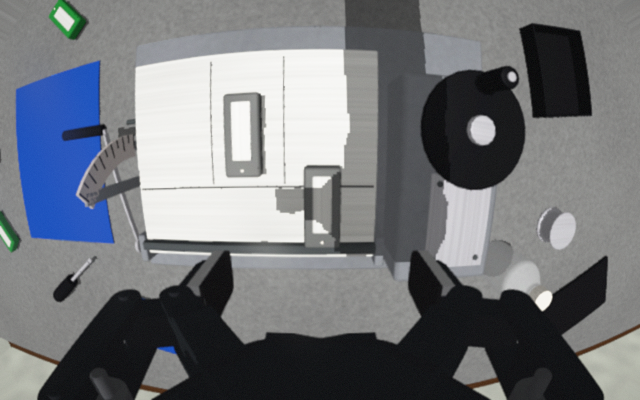

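```bash
python3 - <<'E'
from h import *
im=vision.grab_frame('wrist')[:,:,::-1];c=vision.get_calibration('wrist')
cv2.imwrite('pics/w24.png',cv2.resize(im[80:260,210:350],None,fx=3.3,fy=3.3,interpolation=cv2.INTER_CUBIC))
for n,z,cs in [('A',80,[(305,167),(341,166),(340,249),(305,249)]),('B',80,[(225,95),(261,94),(264,176),(227,177)]),('bin',32,[(520,25),(578,27),(592,115),(533,118)]),('mat',3,[(17,88),(100,61),(114,243),(32,237)])]:
    w=np.array([watz(p,z,c) for p in cs]);m=w.mean(0);d=(w[2]+w[3]-w[0]-w[1])/2;e=(w[0]+w[3]-w[1]-w[2])/2
    print(n,m.round(1),'len',np.linalg.norm(d),'wid',np.linalg.norm(e),'yaw',np.arctan2(d[1],d[0]))
E
```

```text
A [582.   74.2  80. ] len 83.1998815659193 wid 34.62523756069752 yaw -0.028481419018271035
B [508.   1.  80.] len 78.8361290863571 wid 36.12796969513899 yaw -0.017484259501014583
bin [409.  402.7  32. ] len 128.5967412750524 wid 125.3988969929415 yaw 0.13806930291847874
mat [ 511.2 -343.5    3. ] len 268.3166459518243 wid 216.49791206559428 yaw -0.0238703782224017
```

View pics/w24.png

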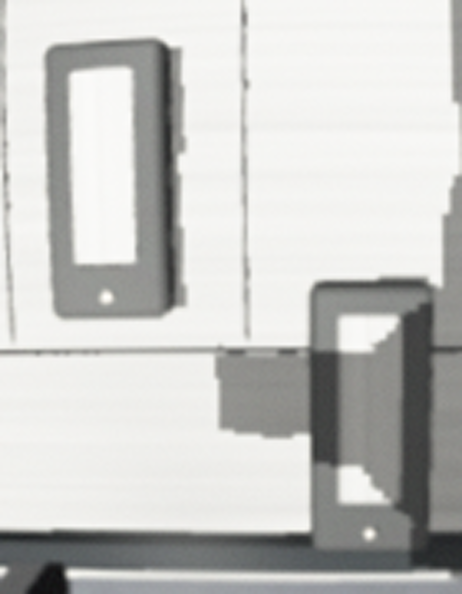

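>>> send_rows(targets=[{"translation": [0.8, 0.2, -2], "delta_rot": [-0.008, -0.02, 0]}, {"translation": [0.3, 0.1, -3], "delta_rot": [0, 0, 0]}, {"translation": [0, 0, -3], "delta_rot": [0, 0, 0]}, {"translation": [0, 0, -1.5], "delta_rot": [0, 0, 0]}, {"translation": [0, 0, 0], "delta_rot": [0, 0, 0]}, {"translation": [0, 0, 0], "delta_rot": [0, 0, 0]}])

```text
time_s: 49.45
position: [579.4, 78.5, 132.5]
tcp_rot: [-1.57, -0.01, -0.019]
force: [0.3, -0.4, 0.1]
finger_gap: 85.2
```

```bash
python3 st.py
```

```text
49.5 [579.5  78.5 132.7] [-1.57  -0.01  -0.019] [-0.3 -0.4 -0.2] 85.2
```

>>> send_rows(targets=[{"translation": [0, -0.4, -0.8], "delta_rot": [0, 0.01, -0.007]}, {"translation": [0, 0, -1.2], "delta_rot": [0, 0, 0]}, {"translation": [0, 0, -1.2], "delta_rot": [0, 0, 0]}, {"translation": [0, 0, -1], "delta_rot": [0, 0, 0]}, {"translation": [0, 0, 0], "delta_rot": [0, 0, 0]}])

```text
time_s: 50.0
position: [581.8, 74.2, 90.2]
tcp_rot: [-1.57, -0.005, -0.027]
force: [0.1, 0.1, 0.2]
finger_gap: 85.3
```

```bash
python3 st.py
```

```text
50.05 [582.2  74.2  90.9] [-1.57  -0.006 -0.027] [-0.   0.2 -0.6] 84.7
```

>>> send_rows(targets=[{"translation": [-0.4, 0, -0.8], "delta_rot": [0, 0.006, 0]}, {"translation": [0, 0, -0.8], "delta_rot": [0, 0, 0]}, {"translation": [0, 0, -0.7], "delta_rot": [0, 0, 0]}, {"translation": [0, 0, -0.2], "delta_rot": [0, 0, 0]}, {"translation": [0, 0, 0], "delta_rot": [0, 0, 0]}])

```text
time_s: 50.55
position: [578.0, 74.3, 64.1]
tcp_rot: [-1.57, 0.0, -0.027]
force: [0.2, -0.8, 0.4]
finger_gap: 84.9
```

```bash
python3 st.py
```

```text
50.6 [578.   74.3  64.2] [-1.57   0.    -0.027] [-0.3  0.7  0.1] 85.3
```

Close, lift, and move toward the bin.

>>> send_rows(targets=[{"translation": [0, 0, 0], "delta_rot": [0, 0, 0]}, {"translation": [0, 0, 0], "delta_rot": [0, 0, 0]}, {"translation": [0, 0, 0], "delta_rot": [0, 0, 0]}, {"translation": [0, 0, 0], "delta_rot": [0, 0, 0]}, {"translation": [0, 0, 0], "delta_rot": [0, 0, 0]}, {"translation": [0, 0, 0], "delta_rot": [0, 0, 0]}, {"translation": [0, 0, 1.5], "delta_rot": [0, 0, 0]}, {"translation": [0, 0, 3], "delta_rot": [0, 0, 0]}, {"translation": [0, 0, 4], "delta_rot": [0, 0, 0]}, {"translation": [0, 0, 4], "delta_rot": [0, 0, 0]}, {"translation": [0, 0, 4], "delta_rot": [0, 0, 0]}, {"translation": [0, 0, 2], "delta_rot": [0, 0, 0]}, {"translation": [0, 0, 0], "delta_rot": [0, 0, 0]}], claw=2.5, squeeze=50)

```text
time_s: 51.9
position: [573.8, 74.2, 253.6]
tcp_rot: [-1.57, 0.007, -0.027]
force: [0.5, 0.8, -1.3]
finger_gap: 34.8
```

```bash
python3 st.py
```

```text
51.95 [573.4  74.2 252.1] [-1.57   0.008 -0.027] [-0.2  1.  -1.6] 34.9
```

>>> send_rows(targets=[{"translation": [-1, 2, 0], "delta_rot": [0, 0, 0]}, {"translation": [-1.6, 3.4, 0], "delta_rot": [0, 0, 0]}, {"translation": [-1.6, 3.4, 0], "delta_rot": [0, 0, 0]}, {"translation": [-1.6, 3.4, 0], "delta_rot": [0, 0, 0]}, {"translation": [-1.6, 3.4, 0], "delta_rot": [0, 0, 0]}, {"translation": [-1.6, 3.4, 0], "delta_rot": [0, 0, 0]}, {"translation": [-1.5, 3.4, 0], "delta_rot": [0, 0, 0]}, {"translation": [-1, 2.5, 0], "delta_rot": [0, 0, 0]}, {"translation": [0, 0, 0], "delta_rot": [0, 0, 0]}, {"translation": [0, 0, 0], "delta_rot": [0, 0, 0]}])

```text
time_s: 52.95
position: [444.0, 326.9, 228.2]
tcp_rot: [-1.583, 0.038, -0.03]
force: [-0.3, 0.2, -1.6]
finger_gap: 34.9
```

```bash
python3 st.py;  python3 -c "
from h import *
save('wrist','w25.png')
save('top','t25.png')
for cam in ['wrist','top','side']:
  if cam=='side': vision.grab_frame(cam)
  print([(np.round(x['at'],1).tolist(),round(x['conf'],2)) for x in vision.find_in('bin',cam)][:3])"
```

```text
53.0 [443.9 326.7 228. ] [-1.583  0.039 -0.031] [ 0.  -0.4 -0.9] 35.1
[([500.9, 4.7, 75.4], 0.71), ([408.2, 420.6, 1.4], 0.65), ([484.2, 227.4, 106.5], 0.47)]
[([376.3, 419.8, 2.3], 0.84), ([530.7, -1.5, 60.3], 0.31)]
[([504.6, -19.8, 64.4], 0.71), ([405.1, 425.0, 14.7], 0.63)]
```

View pics/w25.png

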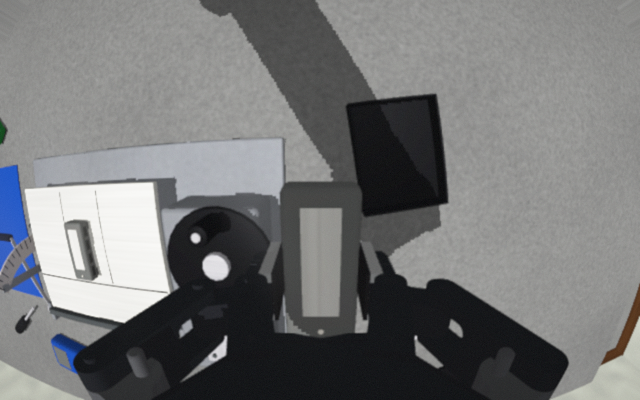

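View pics/t25.png

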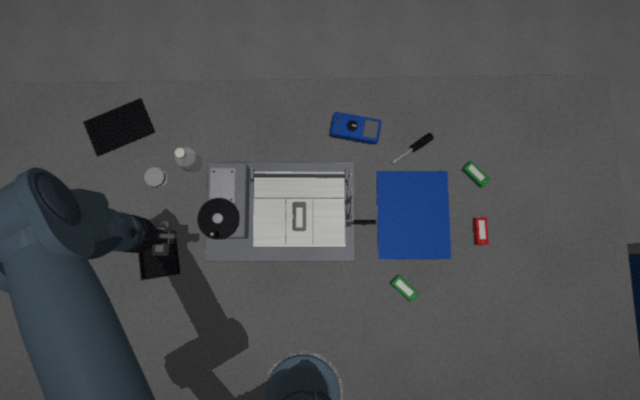

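```bash
python3 - <<'E'
from h import *
im=vision.grab_frame('wrist')[:,:,::-1];c=vision.get_calibration('wrist')
cv2.imwrite('pics/w26.png',cv2.resize(im[80:230,330:460],None,fx=4,fy=4,interpolation=cv2.INTER_CUBIC))
w=np.array([watz(p,32,c) for p in [(347,104),(436,95),(447,202),(364,216)]]);m=w.mean(0);d=(w[2]+w[3]-w[0]-w[1])/2;e=(w[0]+w[3]-w[1]-w[2])/2
print(w.round(),m.round(1),'len',np.linalg.norm(d),'wid',np.linalg.norm(e),'yaw',np.arctan2(d[1],d[0]),np.arctan2(e[1],e[0])+np.pi/2)
s=get_state();print(s['position'],s['tcp_rot'])
E
```

```text
[[352. 357.  32.]
 [340. 460.  32.]
 [466. 475.  32.]
 [479. 374.  32.]] [409.3 416.4  32. ] len 127.4702383515869 wid 103.28010251598056 yaw 0.12919700578560947 0.126525458936114
[445.72129612 326.60194747 230.52967963] [-1.58080623  0.03477239 -0.0329758 ]
```

View pics/w26.png

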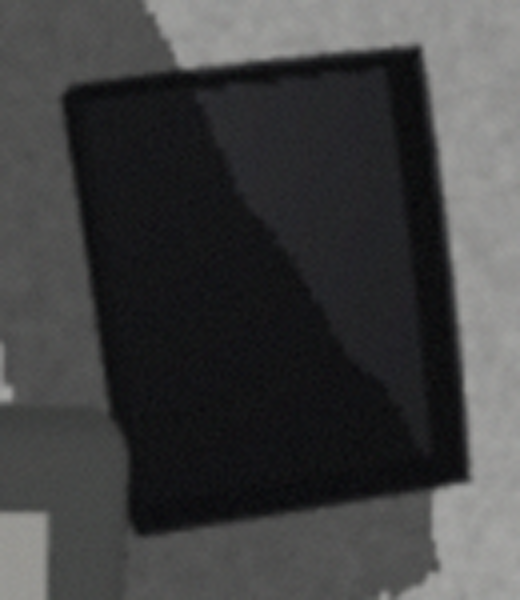

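>>> send_rows(targets=[{"translation": [-1, 2.5, 0], "delta_rot": [0.01, -0.03, 0.05]}, {"translation": [-1.2, 3, 0], "delta_rot": [0, 0, 0.06]}, {"translation": [-1, 2.5, -1], "delta_rot": [0, 0, 0.05]}, {"translation": [-0.3, 0.8, -3], "delta_rot": [0, 0, 0]}, {"translation": [0, 0, -3], "delta_rot": [0, 0, 0]}, {"translation": [0, 0, -2], "delta_rot": [0, 0, 0]}, {"translation": [0, 0, 0], "delta_rot": [0, 0, 0]}, {"translation": [0, 0, 0], "delta_rot": [0, 0, 0]}])

```text
time_s: 54.15
position: [413.6, 416.7, 141.6]
tcp_rot: [-1.566, -0.004, 0.128]
force: [-0.2, 1.4, -0.5]
finger_gap: 34.9
```

```bash
python3 st.py
```

```text
54.2 [413.6 416.7 141.7] [-1.566 -0.004  0.127] [-0.4 -0.2 -1.3] 35.0
```

>>> send_rows(targets=[{"translation": [-0.4, 0, -1.5], "delta_rot": [0, 0, 0]}, {"translation": [0, 0, -2], "delta_rot": [0, 0, 0]}, {"translation": [0, 0, -2], "delta_rot": [0, 0, 0]}, {"translation": [0, 0, -1], "delta_rot": [0, 0, 0]}, {"translation": [0, 0, 0], "delta_rot": [0, 0, 0]}, {"translation": [0, 0, 0], "delta_rot": [0, 0, 0]}])

```text
time_s: 54.8
position: [416.5, 420.2, 85.1]
tcp_rot: [-1.557, -0.019, 0.124]
force: [-0.7, -0.2, -1.3]
finger_gap: 34.7
```

```bash
python3 st.py; python3 -c "
from h import *
save('wrist','w27.png')"
```

```text
54.85 [416.6 420.3  85.3] [-1.557 -0.019  0.125] [-0.5  0.2 -0.6] 34.9
```

View pics/w27.png

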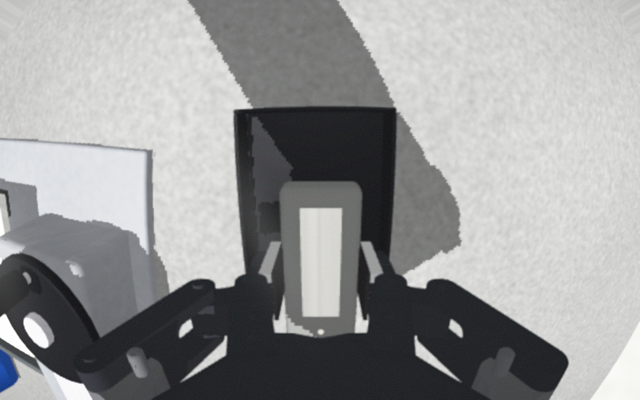

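>>> send_rows(targets=[{"translation": [-0.6, -0.3, -0.8], "delta_rot": [-0.014, 0.018, 0]}, {"translation": [0, 0, -1.2], "delta_rot": [0, 0, 0]}, {"translation": [0, 0, -1.2], "delta_rot": [0, 0, 0]}, {"translation": [0, 0, -1], "delta_rot": [0, 0, 0]}, {"translation": [0, 0, 0], "delta_rot": [0, 0, 0]}])

```text
time_s: 55.4
position: [410.7, 417.6, 41.0]
tcp_rot: [-1.568, 0.0, 0.125]
force: [0.7, -0.3, -1.3]
finger_gap: 34.3
```

```bash
python3 st.py
```

```text
55.45 [410.9 417.8  41.6] [-1.568 -0.     0.125] [ 0.5 -0.  -1.9] 34.8
```

>>> send_rows(targets=[{"translation": [0, 0, -1], "delta_rot": [0, 0, 0]}, {"translation": [0, 0, -1], "delta_rot": [0, 0, 0]}, {"translation": [0, 0, -0.7], "delta_rot": [0, 0, 0]}, {"translation": [0, 0, -0.3], "delta_rot": [0, 0, 0]}, {"translation": [0, 0, 0], "delta_rot": [0, 0, 0]}])

```text
time_s: 55.95
position: [411.1, 418.0, 9.0]
tcp_rot: [-1.568, -0.001, 0.125]
force: [0.5, 0.1, -0.8]
finger_gap: 34.7
```

```bash
python3 st.py
```

```text
56.0 [411.1 418.    9.3] [-1.568e+00 -1.000e-03  1.250e-01] [-0.3  1.3 -0.7] 34.1
```

>>> send_rows(targets=[{"translation": [0, 0, -0.2], "delta_rot": [0, 0, 0]}])

```text
time_s: 56.1
position: [411.6, 418.4, 8.1]
tcp_rot: [-1.567, -0.002, 0.125]
force: [-6.1, -5.1, 24.2]
finger_gap: 34.9
```

>>> send_rows(targets=[{"translation": [0, 0, -0.1], "delta_rot": [0, 0, 0]}])

```text
time_s: 56.2
position: [411.8, 418.6, 8.2]
tcp_rot: [-1.566, -0.003, 0.125]
force: [-2.5, -1.2, 5.6]
finger_gap: 34.5
```

Touching the bin's floor. Release and lift.

>>> send_rows(targets=[{"translation": [0, 0, 0], "delta_rot": [0, 0, 0]}, {"translation": [0, 0, 0], "delta_rot": [0, 0, 0]}, {"translation": [0, 0, 0], "delta_rot": [0, 0, 0]}, {"translation": [0, 0, 0], "delta_rot": [0, 0, 0]}, {"translation": [0, 0, 1], "delta_rot": [0, 0, 0]}, {"translation": [0, 0, 2], "delta_rot": [0, 0, 0]}, {"translation": [0, 0, 3], "delta_rot": [0, 0, 0]}, {"translation": [0, 0, 4], "delta_rot": [0, 0, 0]}, {"translation": [0, 0, 4], "delta_rot": [0, 0, 0]}, {"translation": [0, 0, 4], "delta_rot": [0, 0, 0]}, {"translation": [0, 0, 3], "delta_rot": [0, 0, 0]}, {"translation": [0, 0, 0], "delta_rot": [0, 0, 0]}], claw=5)

```text
time_s: 57.4
position: [410.2, 417.3, 231.4]
tcp_rot: [-1.565, -0.005, 0.125]
force: [0.3, 0.4, -1.3]
finger_gap: 49.9
```

```bash
python3 st.py; python3 -c "
from h import *
save('wrist','w28.png')"
```

```text
57.45 [409.7 416.9 229.6] [-1.566 -0.003  0.125] [ 0.3  0.9 -0.9] 49.8
```

View pics/w28.png

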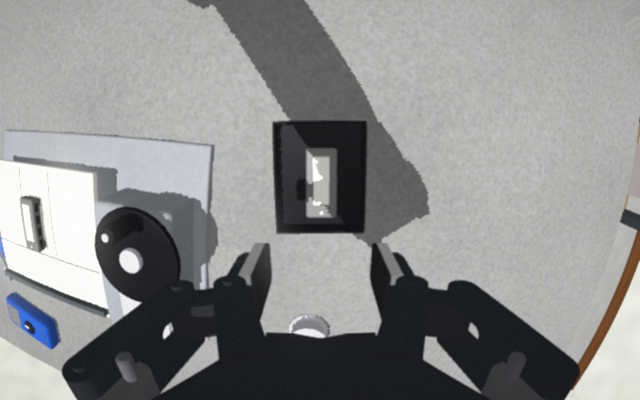

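>>> send_rows(targets=[{"translation": [0.5, -2, 1], "delta_rot": [0, 0, 0]}, {"translation": [0.9, -3.9, 0], "delta_rot": [0, 0, -0.015]}, {"translation": [0.9, -3.9, 0], "delta_rot": [0, 0, -0.015]}, {"translation": [0.9, -3.9, 0], "delta_rot": [0, 0, -0.015]}, {"translation": [0.9, -3.9, 0], "delta_rot": [0, 0, -0.015]}, {"translation": [0.9, -3.9, 0], "delta_rot": [0, 0, -0.015]}, {"translation": [0.9, -3.9, 0], "delta_rot": [0, 0, -0.015]}, {"translation": [0.9, -3.9, 0], "delta_rot": [0, 0, -0.015]}, {"translation": [0.9, -3.9, 0], "delta_rot": [0, 0, -0.015]}, {"translation": [0.9, -3.9, 0], "delta_rot": [0, 0, -0.015]}, {"translation": [0.9, -3.5, 0], "delta_rot": [0, 0, -0.015]}, {"translation": [0.2, -1, 0], "delta_rot": [0, 0, 0]}, {"translation": [0, 0, 0], "delta_rot": [0, 0, 0]}, {"translation": [0, 0, 0], "delta_rot": [0, 0, 0]}], claw=8.5)

```text
time_s: 58.9
position: [490.8, -16.9, 213.3]
tcp_rot: [-1.573, 0.042, -0.028]
force: [0.4, 0.0, 0.4]
finger_gap: 85.2
```

```bash
python3 st.py; python3 - <<'E'
from h import *
im=vision.grab_frame('wrist')[:,:,::-1];c=vision.get_calibration('wrist');cv2.imwrite('pics/w29.png',im)
print(wproj([508,-0.5,80],c))
E
```

```text
58.95 [490.7 -16.6 213.3] [-1.573  0.043 -0.027] [-0.3  0.1  0.4] 85.5
[338.24433934 219.16615995]
```

View pics/w29.png

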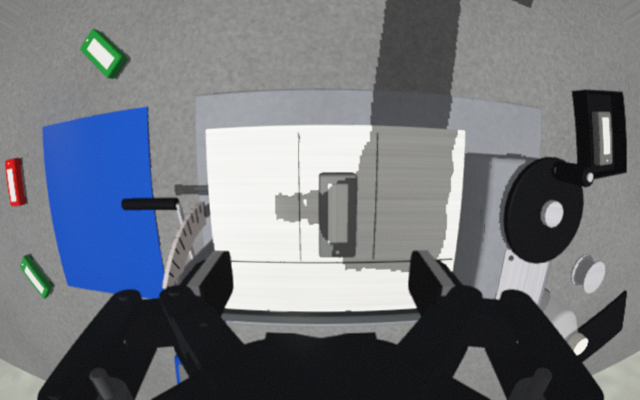

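>>> send_rows(targets=[{"translation": [1, 1, -0.5], "delta_rot": [0, -0.04, 0]}, {"translation": [0.4, 0.4, -2], "delta_rot": [0, 0, 0]}, {"translation": [0, 0, -2.5], "delta_rot": [0, 0, 0]}, {"translation": [0, 0, -2], "delta_rot": [0, 0, 0]}, {"translation": [0, 0, 0], "delta_rot": [0, 0, 0]}, {"translation": [0, 0, 0], "delta_rot": [0, 0, 0]}])

```text
time_s: 59.6
position: [504.6, 6.7, 143.4]
tcp_rot: [-1.57, -0.003, -0.013]
force: [0.3, -0.0, -0.7]
finger_gap: 84.6
```

```bash
python3 st.py
```

```text
59.65 [504.5   6.7 143.4] [-1.57  -0.002 -0.013] [-0.6 -0.1  0.3] 84.7
```

>>> send_rows(targets=[{"translation": [0.2, -0.7, -1], "delta_rot": [0, 0, -0.01]}, {"translation": [0, 0, -1.5], "delta_rot": [0, 0, 0]}, {"translation": [0, 0, -1.5], "delta_rot": [0, 0, 0]}, {"translation": [0, 0, -1], "delta_rot": [0, 0, 0]}, {"translation": [0, 0, 0], "delta_rot": [0, 0, 0]}])

```text
time_s: 60.15
position: [511.1, -2.0, 95.2]
tcp_rot: [-1.572, -0.012, -0.024]
force: [-0.7, -0.5, 0.4]
finger_gap: 85.3
```

```bash
python3 st.py
```

```text
60.2 [511.5  -2.1  95.9] [-1.572 -0.013 -0.024] [-0.3 -0.9 -0.2] 85.1
```

>>> send_rows(targets=[{"translation": [-0.4, 0.1, -1], "delta_rot": [0, 0.012, 0]}, {"translation": [0, 0, -1], "delta_rot": [0, 0, 0]}, {"translation": [0, 0, -0.8], "delta_rot": [0, 0, 0]}, {"translation": [0, 0, -0.2], "delta_rot": [0, 0, 0]}, {"translation": [0, 0, 0], "delta_rot": [0, 0, 0]}])

```text
time_s: 60.7
position: [508.6, -1.3, 64.8]
tcp_rot: [-1.572, -0.003, -0.024]
force: [-0.2, 0.4, 0.1]
finger_gap: 84.9
```

```bash
python3 st.py
```

```text
60.75 [508.5  -1.4  64.9] [-1.572 -0.003 -0.025] [0.1 0.1 0.4] 84.9
```

>>> send_rows(targets=[{"translation": [0, 0, 0], "delta_rot": [0, 0, 0]}, {"translation": [0, 0, 0], "delta_rot": [0, 0, 0]}, {"translation": [0, 0, 0], "delta_rot": [0, 0, 0]}, {"translation": [0, 0, 0], "delta_rot": [0, 0, 0]}, {"translation": [0, 0, 0], "delta_rot": [0, 0, 0]}, {"translation": [0, 0, 0], "delta_rot": [0, 0, 0]}, {"translation": [0, 0, 1.5], "delta_rot": [0, 0, 0]}, {"translation": [0, 0, 3], "delta_rot": [0, 0, 0]}, {"translation": [0, 0, 4], "delta_rot": [0, 0, 0]}, {"translation": [0, 0, 4], "delta_rot": [0, 0, 0]}, {"translation": [0, 0, 3], "delta_rot": [0, 0, 0]}, {"translation": [0, 0, 0], "delta_rot": [0, 0, 0]}], claw=2.5, squeeze=50)

```text
time_s: 61.95
position: [504.3, -0.8, 223.4]
tcp_rot: [-1.572, 0.004, -0.024]
force: [0.9, -0.0, -1.5]
finger_gap: 34.4
```

```bash
python3 st.py
```

```text
62.0 [503.5  -0.7 221.4] [-1.571  0.007 -0.024] [-0.3 -0.9 -1.2] 34.5
```

>>> send_rows(targets=[{"translation": [0, -2, 1], "delta_rot": [0, 0, 0]}, {"translation": [0.1, -3.8, 0], "delta_rot": [0, 0, 0]}, {"translation": [0.1, -3.8, 0], "delta_rot": [0, 0, 0]}, {"translation": [0.1, -3.8, 0], "delta_rot": [0, 0, 0]}, {"translation": [0.1, -3.8, 0], "delta_rot": [0, 0, 0]}, {"translation": [0.1, -3.8, 0], "delta_rot": [0, 0, 0]}, {"translation": [0.1, -3.8, 0], "delta_rot": [0, 0, 0]}, {"translation": [0.1, -3.8, 0], "delta_rot": [0, 0, 0]}, {"translation": [0.1, -3.5, 0], "delta_rot": [0, 0, 0]}, {"translation": [0, -2, 0], "delta_rot": [0, 0, 0]}, {"translation": [0, 0, 0], "delta_rot": [0, 0, 0]}, {"translation": [0, 0, 0], "delta_rot": [0, 0, 0]}])

```text
time_s: 63.2
position: [498.8, -348.5, 204.3]
tcp_rot: [-1.55, 0.04, -0.021]
force: [-0.9, 0.0, -1.9]
finger_gap: 34.9
```

```bash
python3 st.py
```

```text
63.25 [ 498.7 -348.3  204.1] [-1.55   0.04  -0.021] [-0.4 -0.1 -2.1] 34.7
```

>>> send_rows(targets=[{"translation": [0.8, 0, -1.5], "delta_rot": [-0.02, -0.038, 0]}, {"translation": [0, 0, -3], "delta_rot": [0, 0, 0]}, {"translation": [0, 0, -3.5], "delta_rot": [0, 0, 0]}, {"translation": [0, 0, -3], "delta_rot": [0, 0, 0]}, {"translation": [0, 0, -1.5], "delta_rot": [0, 0, 0]}, {"translation": [0, 0, 0], "delta_rot": [0, 0, 0]}, {"translation": [0, 0, 0], "delta_rot": [0, 0, 0]}])

```text
time_s: 63.95
position: [506.3, -336.5, 73.9]
tcp_rot: [-1.566, 0.003, -0.01]
force: [0.4, -0.1, -1.6]
finger_gap: 35.2
```

```bash
python3 st.py
```

```text
64.0 [ 506.4 -336.5   74.1] [-1.566  0.003 -0.01 ] [-0.   0.3 -1.3] 34.8
```

>>> send_rows(targets=[{"translation": [0, -0.4, -1], "delta_rot": [-0.005, 0, 0]}, {"translation": [0, 0, -1.5], "delta_rot": [0, 0, 0]}, {"translation": [0, 0, -1.5], "delta_rot": [0, 0, 0]}, {"translation": [0, 0, -1], "delta_rot": [0, 0, 0]}, {"translation": [0, 0, 0], "delta_rot": [0, 0, 0]}])

```text
time_s: 64.5
position: [510.6, -344.0, 27.1]
tcp_rot: [-1.579, -0.007, -0.009]
force: [0.3, 0.1, -1.3]
finger_gap: 34.7
```

```bash
python3 st.py
```

```text
64.55 [ 511.1 -344.3   27.9] [-1.58  -0.008 -0.009] [-0.5 -1.3 -0.9] 34.5
```

>>> send_rows(targets=[{"translation": [0, 0, -0.7], "delta_rot": [0.008, 0.008, 0]}, {"translation": [0, 0, -0.6], "delta_rot": [0, 0, 0]}, {"translation": [0, 0, -0.2], "delta_rot": [0, 0, 0]}, {"translation": [0, 0, 0], "delta_rot": [0, 0, 0]}])

```text
time_s: 64.95
position: [512.6, -345.8, 13.7]
tcp_rot: [-1.574, -0.002, -0.009]
force: [-0.2, -0.2, -2.1]
finger_gap: 34.5
```

```bash
python3 st.py
```

```text
65.0 [ 512.6 -345.8   13.9] [-1.574 -0.002 -0.009] [-0.6  0.  -1.6] 34.6
```

>>> send_rows(targets=[{"translation": [0, 0, -0.3], "delta_rot": [0, 0, 0]}, {"translation": [0, 0, 0], "delta_rot": [0, 0, 0]}])

```text
time_s: 65.2
position: [512.8, -346.0, 11.0]
tcp_rot: [-1.575, -0.002, -0.009]
force: [-0.3, 1.5, -1.7]
finger_gap: 34.9
```

>>> send_rows(targets=[{"translation": [0, 0, -0.3], "delta_rot": [0, 0, 0]}])

```text
time_s: 65.3
position: [513.3, -346.3, 8.6]
tcp_rot: [-1.575, -0.003, -0.009]
force: [-3.5, 1.2, 40.3]
finger_gap: 34.7
```

>>> send_rows(targets=[{"translation": [0, 0, 0.05], "delta_rot": [0, 0, 0]}])

```text
time_s: 65.4
position: [513.4, -346.5, 9.4]
tcp_rot: [-1.576, -0.004, -0.009]
force: [-0.2, 0.0, -1.6]
finger_gap: 34.4
```

>>> send_rows(targets=[{"translation": [0, 0, 0], "delta_rot": [0, 0, 0]}, {"translation": [0, 0, 0], "delta_rot": [0, 0, 0]}, {"translation": [0, 0, 0], "delta_rot": [0, 0, 0]}, {"translation": [0, 0, 0], "delta_rot": [0, 0, 0]}, {"translation": [0, 0, 1], "delta_rot": [0, 0, 0]}, {"translation": [0, 0, 2], "delta_rot": [0, 0, 0]}, {"translation": [0, 0, 3], "delta_rot": [0, 0, 0]}, {"translation": [0, 0, 4], "delta_rot": [0, 0, 0]}, {"translation": [0, 0, 4], "delta_rot": [0, 0, 0]}, {"translation": [-0.5, 0, 4], "delta_rot": [0, 0, 0]}, {"translation": [-1, 0, 3], "delta_rot": [0, 0, 0]}, {"translation": [-1, 0, 2], "delta_rot": [0, 0, 0]}, {"translation": [0, 0, 0], "delta_rot": [0, 0, 0]}, {"translation": [0, 0, 0], "delta_rot": [0, 0, 0]}], claw=6)

```text
time_s: 66.8
position: [485.7, -344.6, 254.3]
tcp_rot: [-1.579, -0.007, -0.008]
force: [-0.1, 0.2, -0.0]
finger_gap: 59.9
```

```bash
python3 st.py; python3 -c "
from h import *
save('wrist','w30.png')
save('top','t30.png')
save('side','s30.png',(130,310,180,460),2.8)"
```

```text
66.85 [ 485.8 -344.6  254.3] [-1.579 -0.007 -0.008] [-0.6  0.1 -0.6] 59.7
```

View pics/w30.png

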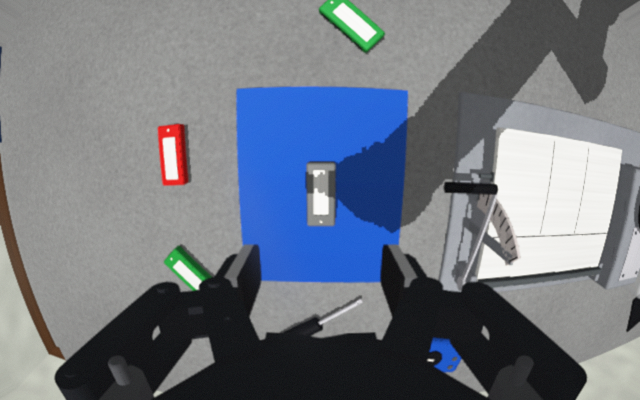

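View pics/t30.png

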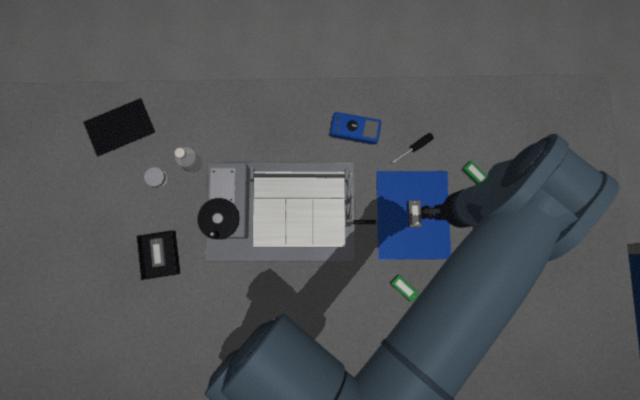

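View pics/s30.png

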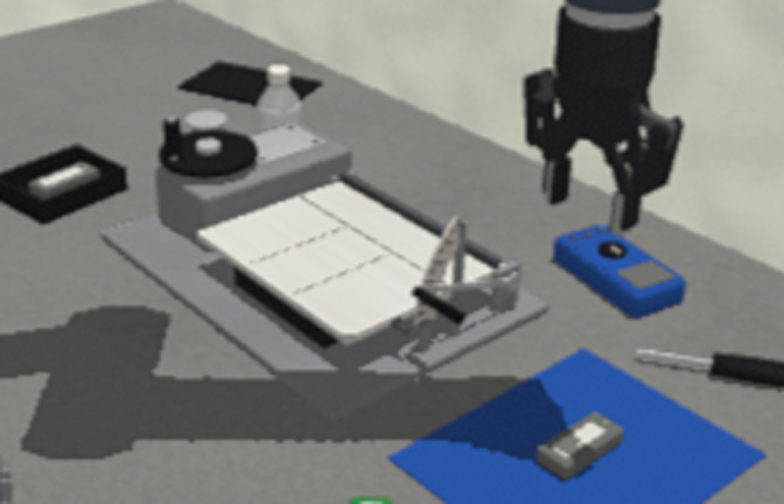

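```bash
python3 - <<'E'
from h import *
c=vision.get_calibration('wrist')
print('pin predicted free end/inner', wproj([484,-217,93],c),wproj([485.5,-153,93],c), proj('top',[484,-217,93]))
sign_off()
E
```

```text
pin predicted free end/inner [442.53814303 188.20011131] [493.35775773 190.15162814] [375.90438832 221.1797964 ]
the job is handed in; nothing more can be done
```

I ran the slip test to the end and handed the job in. It reports no verdict, so what follows rests on my own checks.

- **Setup:** Two grey hubs were on the mat. I stood one in the left lane and one in the middle lane of the level board, both behind the start line.
- **Slide:** I cranked the board up in steps of about 1°. The left hub had not moved at about 15.7°. It slid to the stop at about 16.6° (wheel about 399°), where I stopped. The middle hub stayed put.
- **Marker:** I brought the pin in line with the pointer. The wrist view showed them within about 1 mm of each other, and the side view agreed. I then cranked the board back to about 0.2° of level. In the final pictures the pin is still where I set it, within about a pixel.
- **Bin:** Before I placed the hub, the bin turned out to have been knocked aside by about 4–5 cm. I measured its position again and set the hub that slid flat inside it.
- **Final state:** The other hub lies flat near the middle of the mat. The bystanders look untouched, and the arm is raised clear of everything.

No check failed. The detector's first bin positions after the knock differed by about 3 cm, so I used the bin's corners in the wrist picture instead.

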